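# Unpack the jam crate into the display tray

### The arm

A 6-joint arm with a two-finger parallel gripper is mounted at the origin on the work surface. World frame = base frame: x ahead of the robot, y to its left, z up, the work surface at z = 0. Lengths are in m, angles in degrees, forces in N, time in s.
With the tool pointing down it reaches from about 0.4 to 0.825 m from the base axis. Payload 7 kg.
Tool frame: the origin (TCP) lies midway between the tips of the shut fingers; the grasp point (between the pads) lies 19 mm behind it (ctrl.hold_point_z is the distance from the TCP to the grasp point, in m); z points along the fingers, y is the line along which they close (so a half turn about z gives the same grasp; the last joint's range is limited). The gripper opens to 88 mm and grips with 3 to 60 N. Pads are 19 mm wide; open, the fingers measure 130 mm over their backs; the gripper's body (78 mm by 193 mm) begins 47 mm behind the grasp point.
Start: joints at [85.319, 20.546, 0.682, 0, -70.136, -16.507], TCP at [0.244, 0.629, 0.202] pointing down, gripper open.
Joint ranges: [-176.03, 176.03], [-82.01, 121.73], [-58.28, 71.71], [-173.87, 95.51], [-174.79, -0.11], [-173.66, 173.66]. Speed limits (degrees/s): [136.94, 136.94, 172.46, 180, 180, 180].

### API

Orientations are given as [roll, pitch, yaw] about the fixed x, y, z axes, in that order (R = Rz(yaw) Ry(pitch) Rx(roll)).
In Python, from plant import ctrl gives the robot as it stands.
- The arm moves only by the tool apply_moves, never from a script. Its argument "deltas" is a list of rows, each an object with "fingers": the finger opening in mm, from 0 to 87.6; "delta_pos": the shift along the tool's x, y, z in mm, a list of three; "angular": the turn, a rotation vector about the tool's x, y, z in degrees, a list of three. A call has 1 to 10 rows; each row is the pose to reach, as a shift and turn from the pose commanded when the call began, along the tool's axes at that moment; what a row does not reach only later rows make up. A row lasts 1/10 s, in which the tool goes at most 50 mm and 8.59 degrees, less where a joint would pass 70% of its speed; a pose out of reach is approached as far as the arm can. A call with a gripper value outside its range is refused whole. The fingers move at their own pace and stop on an object; the grip force is fixed at half the most. Time passes only in rows, so rows that repeat a pose let the fingers close. It gives the time, the measured TCP pose, the force, the opening and the grip force at its end, in the units of the state.
- ctrl.get_obs(): the state, without advancing time (a new reading comes with each control period).
- ctrl.snapshot(name): name is "side" or "top" or "wrist"; returns the picture (420x560x3 uint8, red, green, blue); there is no depth.
- ctrl.camera_params(name): a dict with "fx", "fy", "cx", "cy" (pixels), "dist_coeffs" ([k1, k2, p1, p2, k3] as OpenCV has them; the pictures are not rectified), "cam_to_world" (4x4, takes a point from camera to world coordinates); the wrist camera has in their place "mount" (4x4, takes a point from camera to tool coordinates, whose origin is the TCP and whose axes are the flange's). Camera axes: x right, y up, looking along -z (the intrinsics and any distortion apply to the point x, -y, -z); pixel columns grow to the right and rows downward; lengths in m; the calibration is good to about 2 mm. A picture is of the moment at which its call begins: read the wrist's pose just before it. camera_params takes no time and is no camera call.
- ctrl.close_job(): hands the job in; it is judged then, once.
The state is a dict: "clock": time; "joint_pos": joint angles; "qvel": joint speeds; "tau": joint torques, N m; "tool_pos": TCP position; "orientation": TCP orientation; "force": force on the tool from outside, world axes, zero at the start; "moment": the same for the moment, N m; "opening": finger opening in m; "gripper_force": force on a finger pad.
Only numpy, scipy, OpenCV 4.12 (cv2) and the standard library are available. Lean on these libraries where they do the work, as an engineer would, in place of code of your own. Each camera call takes 0.05 s, during which the arm holds its last target. There are 200 camera calls.

### The job

Unpack the jam jars: turn the red catch a quarter turn until it clicks open, slide the lid out of the crate's grooves towards the catch end and lay it flat on the table, handle up, clear of the crate and the tray. Lift the jars out and stand them upright in free wells of the blue tray, one jar to a well, leaving the honey jar that is already there, the bottle, the pickles and the bowl alone. When the crate is empty, turn the catch back until it clicks shut, so that its arm no longer sticks out.

Things in the scene. Friction and masses are not known exactly. Their poses are not given: they have to be found in the camera images.
- crate: Pale wooden crate fixed to the table, 144 (x) x 232 (y) x 97 mm high, origin under its centre; open top closed by the sliding lid, which comes out over the low front wall towards the crate's own -x. Floor 6 mm thick, inside 128 (x) x 204 (y) mm. Crate and tray are each turned up to 0.2 rad and may change sides of the table.
- crate_groove (a point): Mid-length in the +y groove of the crate, at crate (0, 106, 85) mm. Both side walls (14 mm thick, 97 mm high) have such a groove along x, from 80 to 91 mm above the table and 8 mm deep, under a 6 mm thick lip: the lid cannot be lifted while in the grooves. Back wall 97 mm high, front wall 80 mm.
- crate_cells (a point): Centre of the top of the fixed cardboard insert in the crate, at crate (0, 0, 44) mm. The insert makes four cells, each 61 (x) x 59.5 (y) mm with its centre at crate (+-33.5, +-43.5) mm, by walls that rise 38 mm from the crate's floor (44 mm above the table); between the cells' pairs a 28 mm wide ridge along x, outside them 29 mm wide ledges.
- catch_block (a point): Top centre of the fixed wooden block that carries the catch, beside the lid's path at the crate's front corner: 34 x 34 mm, 80 mm high, centred at crate (-89, 130) mm.
- lid_grip (a point): Dark bar handle on the middle of the loose plywood lid: 16 mm thick (x), 80 mm long (y), rising 32 mm from the lid's top. This point is on its centre line, 26 mm above the lid's underside, 14 mm below the handle's top. Lid axes start along the crate's, x within 7 mm of the crate's centre.
- lid_plate (a point): Centre of the lid's 136 (x) x 216 (y) x 8 mm plate, 4 mm above its underside; lid 0.2 kg. Play in the grooves 3 mm in height, 2 mm each side. The shut catch blocks it after a few mm; with the catch open it is out of the grooves when 140 mm from the crate's centre towards -x.
- catch (a joint): Angle of the red quarter-turn catch: 0 = shut (arm along the crate's -y, across the lid's front edge), pi/2 = open (arm along the crate's -x, lid free). Vertical axis, opens clockwise seen from above, end stops at 0 and pi/2. An over-centre spring holds it in a detent at either end: about 0.1 N m to turn; past half-way it snaps to the end by itself.
- catch_grip (a point): On the catch's axis, half-way up its upright grip: a red plate 14 mm thick (this point's x axis), 46 mm long (y axis), 92 to 126 mm above the table; this point at 114 mm, at crate (-88, 129) mm; the axes turn with the catch. Below it a hub 26 mm across and the arm, 14 mm wide, reaching 58 mm from the axis, 81 to 92 mm above the table.
- well0 (a point): Well of the blue display tray, which is fixed to the table, 168 (x) x 248 (y) mm, axes as this point's: 2 x 3 square wells 75 mm wide, 81 mm apart between centres, walls 6 mm thick, rising 38 mm from the well floor. This point: centre of the well's floor, 6 mm above the table, at tray (+40.5, +81) mm from the tray's centre. A well holds one jar.
- well2 (a point): Centre of the floor of another well of the tray, at tray (+40.5, -81) mm; like well0.
- well3 (a point): Centre of the floor of another well of the tray, at tray (-40.5, +81) mm; like well0.
- well4 (a point): Centre of the floor of another well of the tray, at tray (-40.5, 0) mm; like well0.
- well5 (a point): Centre of the floor of another well of the tray, at tray (-40.5, -81) mm; like well0.
- jar0_c (a point): Centre (half-way up) of a jam jar with dark red contents and red cap: upright cylinder 50 mm across, 72 mm high, about 0.18 kg, z axis up. Starts standing in one of the crate's four cells. Three or four jars are present; None if absent.
- jar1_c (a point): Centre (half-way up) of a jam jar with orange contents and red cap: upright cylinder 50 mm across, 72 mm high, about 0.18 kg, z axis up. Starts standing in one of the crate's four cells. Three or four jars are present; None if absent.
- jar2_c (a point): Centre (half-way up) of a jam jar with purple contents and red cap: upright cylinder 50 mm across, 72 mm high, about 0.18 kg, z axis up. Starts standing in one of the crate's four cells. Three or four jars are present; None if absent.
- jar3_c (a point): Centre (half-way up) of a jam jar with red-brown contents and red cap: upright cylinder 50 mm across, 72 mm high, about 0.18 kg, z axis up. Starts standing in one of the crate's four cells. Three or four jars are present; None if absent.
- honey_c (a point): Centre of the golden honey jar with brass cap, same size as the jam jars, already standing in the sixth well, at tray (+40.5, 0) mm. Bystander: stays there.
- juice_c (a point): Bystander: dark juice bottle 72 mm across, 230 mm high, standing beyond the work; point on its axis 115 mm up.
- pickles_c (a point): Bystander: jar of pickles 84 mm across, 130 mm high, beyond the work; point on its axis 65 mm up.
- bowl_c (a point): Bystander: terracotta bowl 120 mm across, 50 mm high, beyond the work; point on its axis 25 mm up.

How it is judged (in metres and radians):
On the way, in this order (a step that is already met when the one before it is completed fails the run):
1. the catch is turned into its open detent, the lid still in the crate (value of joint catch above 1.42 rad and x of lid_grip in the frame of crate above -0.06 m), for 0.2 s.
2. the lid has been slid out of the grooves towards the crate's front (x of lid_grip in the frame of crate below -0.14 m), for 0.1 s.
3. the crate is empty: every jar stands in a well of the tray ((horizontal distance between jar0_c and well0 below 0.022 m or horizontal distance between jar0_c and well2 below 0.022 m or horizontal distance between jar0_c and well3 below 0.022 m or horizontal distance between jar0_c and well4 below 0.022 m or horizontal distance between jar0_c and well5 below 0.022 m) and height (world z) of each of jar0_c, jar1_c, jar2_c, jar3_c below 0.048 m and angle between each of jar0_c, jar1_c, jar2_c, jar3_c's own z axis and vertical below 0.12 rad and linear speed of each of jar0, jar1, jar2, jar3 below 0.03 m/s and (horizontal distance between jar1_c and well0 below 0.022 m or horizontal distance between jar1_c and well2 below 0.022 m or horizontal distance between jar1_c and well3 below 0.022 m or horizontal distance between jar1_c and well4 below 0.022 m or horizontal distance between jar1_c and well5 below 0.022 m) and (horizontal distance between jar2_c and well0 below 0.022 m or horizontal distance between jar2_c and well2 below 0.022 m or horizontal distance between jar2_c and well3 below 0.022 m or horizontal distance between jar2_c and well4 below 0.022 m or horizontal distance between jar2_c and well5 below 0.022 m) and (horizontal distance between jar3_c and well0 below 0.022 m or horizontal distance between jar3_c and well2 below 0.022 m or horizontal distance between jar3_c and well3 below 0.022 m or horizontal distance between jar3_c and well4 below 0.022 m or horizontal distance between jar3_c and well5 below 0.022 m)), for 0.2 s.
At the end, for the whole second after the job is handed in: Every present jar stands upright (within 0.12 rad) on the floor of a free well, within 22 mm of the well's centre and at rest; the lid lies flat on the table, handle up, touching neither crate nor tray; the catch is shut (below 0.15 rad) (all of step 3 and value of joint catch below 0.15 rad and height (world z) of lid_grip below 0.032 m and angle between lid_grip's own z axis and vertical below 0.08 rad and linear speed of lid below 0.03 m/s and contact force between lid and crate below 0.1 N and contact force between lid and tray below 0.1 N).
It fails at once if the honey is disturbed (moved more than 25 mm or tipped) (distance of honey_c from where it was at the start of the episode above 0.025 m or angle between honey_c's own z axis and vertical above 0.4 rad).
It fails at once if the juice is disturbed (moved more than 25 mm or tipped) (distance of juice_c from where it was at the start of the episode above 0.025 m or angle between juice_c's own z axis and vertical above 0.4 rad).
It fails at once if the pickles is disturbed (moved more than 25 mm or tipped) (distance of pickles_c from where it was at the start of the episode above 0.025 m or angle between pickles_c's own z axis and vertical above 0.4 rad).
It fails at once if the bowl is disturbed (moved more than 25 mm or tipped) (distance of bowl_c from where it was at the start of the episode above 0.025 m or angle between bowl_c's own z axis and vertical above 0.4 rad).
Of jar0, jar1, jar2, jar3 only 3 to 4 are there at a start; the rules pass over those that are not, and their reading is None.
At some moment in a run one of jar0, jar1, jar2, jar3, lid may be knocked a few centimetres aside while the robot is not near it.
It also fails if it takes over 200 s, if anything falls off the work surface, if the arm or the gripper's body presses on something with over 40 N, if the wrist force passes 120 N, or if a joint passes its speed limit or range.

## Working session

There is one attempt and no reset: what is moved stays moved. The work goes in short steps, Python scripts to look and compute and a tool call to move; the robot and the scene stay as the last step left them, time stands still between calls to the robot, and variables do not carry over. Pictures are saved under pics/ and viewed, at most 14 in all, crops included, and the job is handed in when it is done.

Besides the shell and the picture viewer there is one more tool, called after "Call:" as a command line: name --argument value ..., lists and objects as JSON in quotes. apply_moves: Moves the arm, as the interface text tells. Its arguments: {"type":"object","properties":{"deltas":{"type":"array"}},"required":["deltas"]}

```bash
ls; mkdir -p pics; cat > h.py <<'E'
import numpy as np,cv2
from plant import ctrl
from scipy.spatial.transform import Rotation as R
def snap(n,f):
    im=ctrl.snapshot(n); cv2.imwrite('pics/'+f,im[:,:,::-1]); return im
def campose(n):
    p=ctrl.camera_params(n)
    if n!='wrist': return p,np.array(p['cam_to_world'])
    o=ctrl.get_obs(); T=np.eye(4); T[:3,:3]=R.from_euler('xyz',o['orientation'],degrees=True).as_matrix(); T[:3,3]=o['tool_pos']
    return p,T@np.array(p['mount'])
def KD(p): return np.array([[p['fx'],0,p['cx']],[0,p['fy'],p['cy']],[0,0,1]]),np.array(p['dist_coeffs'],float)
def px2w(n,px,z,pose=None):
    p,T=pose or campose(n); K,D=KD(p)
    u=cv2.undistortPoints(np.array(px,float).reshape(-1,1,2),K,D).reshape(-1,2)
    d=np.c_[u[:,0],-u[:,1],-np.ones(len(u))]@T[:3,:3].T
    z=np.broadcast_to(z,len(u)); return T[:3,3]+d*((z-T[2,3])/d[:,2])[:,None]
def w2px(n,P,pose=None):
    p,T=pose or campose(n); K,D=KD(p)
    c=(np.array(P,float).reshape(-1,3)-T[:3,3])@T[:3,:3]; c=c*[1,-1,-1]
    return cv2.projectPoints(c,np.zeros(3),np.zeros(3),K,D)[0].reshape(-1,2)
E
python3 - <<'E'
from h import *
a=snap('top','top0.png');b=snap('side','side0.png')
print(ctrl.get_obs())
for n in('top','side'):print(np.round(campose(n)[1],3),KD(campose(n)[0]))
print(ctrl.camera_params('wrist'))
E
```

```text
pics
{'clock': 0.1, 'joint_pos': array([ 8.53176890e+01,  2.05869389e+01,  6.38852642e-01, -1.73166047e-02,
       -7.01344154e+01, -1.65071908e+01]), 'qvel': array([-0.05228788, -0.11304315,  0.15258914,  0.03493891, -0.00329299,
       -0.00298885]), 'tau': array([-1.46951788e-03, -5.84164882e+01,  2.93749970e+01,  7.01539859e+00,
        1.01619749e-02, -4.20759534e-05]), 'tool_pos': array([0.24383862, 0.62891962, 0.20142084]), 'orientation': array([ 1.79916273e+02, -7.83513339e-03, -2.11953922e+01]), 'force': array([ 0.21277256, -0.525167  ,  0.70824581]), 'moment': array([0.00190316, 0.02488053, 0.0163447 ]), 'gripper_force': 0.0, 'opening': 0.08752141000949634}
[[-0.029  0.986 -0.162  0.512]
 [-1.    -0.028  0.006  0.042]
 [ 0.002  0.162  0.987  0.931]
 [ 0.     0.     0.     1.   ]] (array([[448.04725506,   0.        , 286.41869708],
       [  0.        , 448.04725506, 210.88094027],
       [  0.        ,   0.        ,   1.        ]]), array([-0.04771165,  0.        ,  0.        ,  0.        ,  0.        ]))
[[-0.861  0.398 -0.318  0.375]
 [-0.509 -0.668  0.543  0.509]
 [ 0.004  0.629  0.777  0.787]
 [ 0.     0.     0.     1.   ]] (array([[406.19892781,   0.        , 276.95358056],
       [  0.        , 406.19892781, 209.11171872],
       [  0.        ,   0.        ,   1.        ]]), array([-0.0275937,  0.       ,  0.       ,  0.       ,  0.       ]))
{'fx': 368.148104716338, 'fy': 368.148104716338, 'cx': 279.76315782243654, 'cy': 211.64704038794275, 'dist_coeffs': array([-0.0676101,  0.       ,  0.       ,  0.       ,  0.       ]), 'mount': array([[-7.48644675e-04,  9.62096521e-01,  2.72708128e-01,
         7.42031290e-02],
       [ 9.99999710e-01,  6.82025273e-04,  3.39081626e-04,
        -1.28753873e-04],
       [ 1.40235418e-04,  2.72708303e-01, -9.62096753e-01,
        -1.82707525e-01],
       [ 0.00000000e+00,  0.00000000e+00,  0.00000000e+00,
         1.00000000e+00]])}
```

```bash
sleep 1
cd pics; python3 -c "
import cv2
for n in('top0','side0'):cv2.imwrite(n+'b.png',cv2.resize(cv2.imread(n+'.png'),(800,600),interpolation=cv2.INTER_CUBIC))"
```

```text
(no output)
```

View pics/top0b.png

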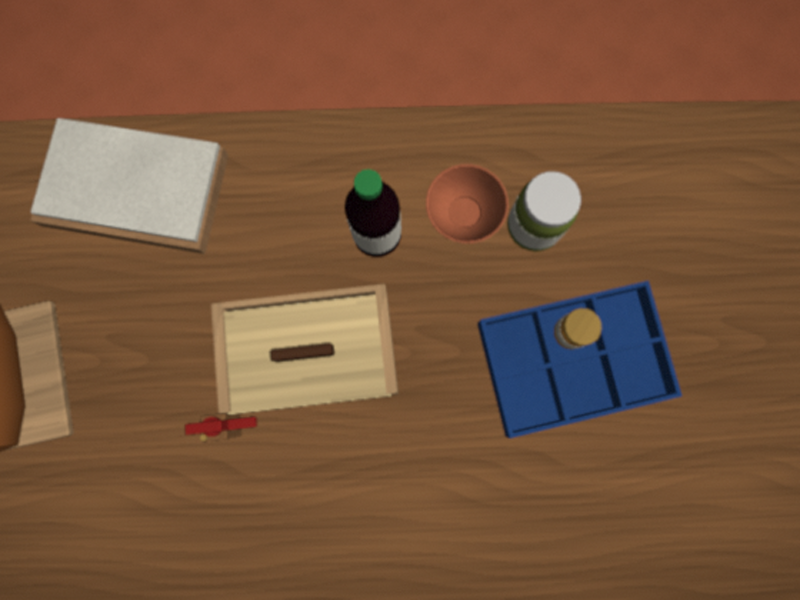

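View pics/side0b.png

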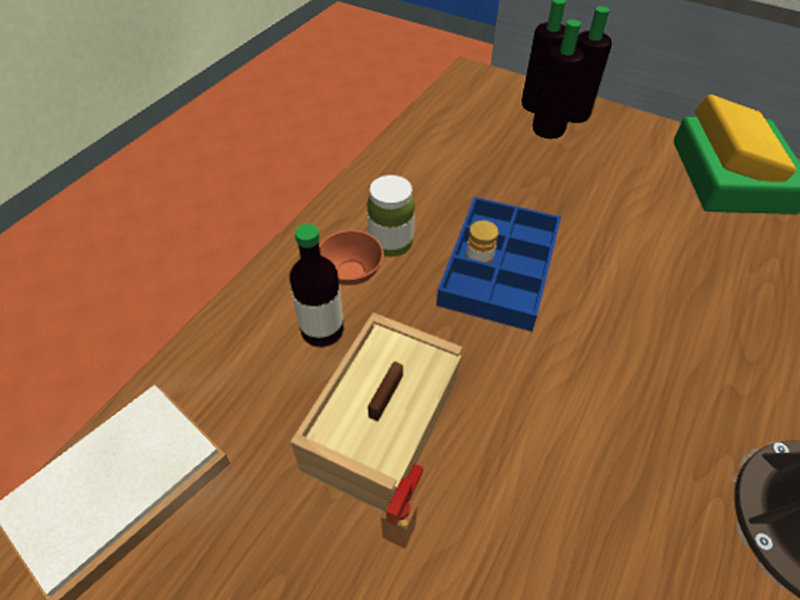

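```bash
cd pics; python3 -c "
import cv2
im=cv2.imread('top0.png')
cv2.imwrite('c1.png',cv2.resize(im[190:315,120:285],None,fx=4.8,fy=4.8,interpolation=cv2.INTER_CUBIC))
cv2.imwrite('c2.png',cv2.resize(im[190:310,325:485],None,fx=5,fy=5,interpolation=cv2.INTER_CUBIC))"
```

```text
(no output)
```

View pics/c1.png

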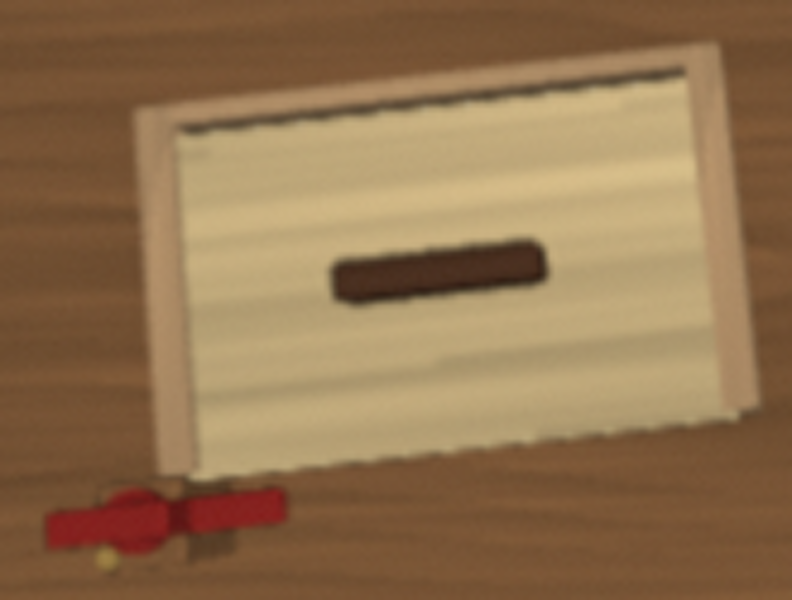

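View pics/c2.png

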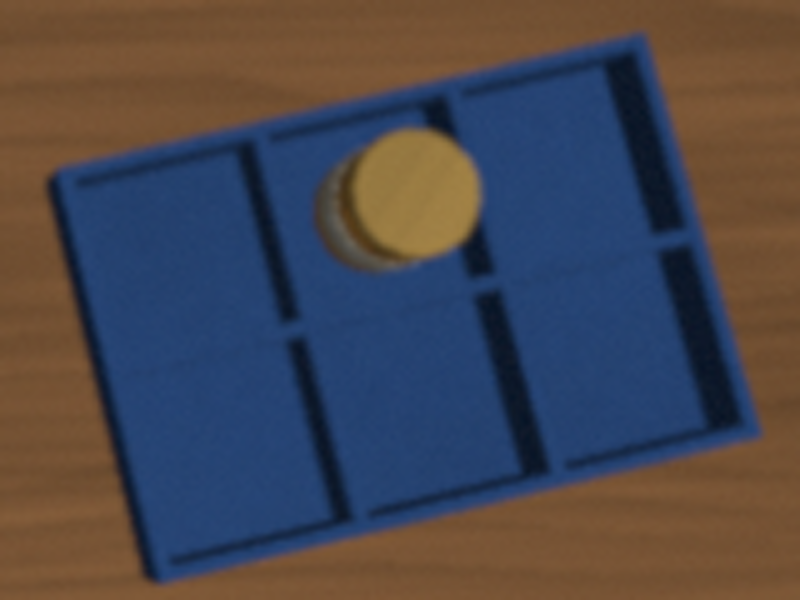

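```bash
cat >> h.py <<'E'
def fit(P,Q): # world xy P = R(yaw) Q + t
    mp,mq=P.mean(0),Q.mean(0); H=(Q-mq).T@(P-mp)
    a=np.arctan2(H[0,1]-H[1,0],H[0,0]+H[1,1]); c,s=np.cos(a),np.sin(a); Rm=np.array([[c,-s],[s,c]])
    t=mp-Rm@mq; return a,t,(P-(Q@Rm.T+t))
def loc(F,xy):
    a,x,y=F; c,s=np.cos(a),np.sin(a); return np.array(xy)@np.array([[c,s],[-s,c]])+[x,y]
E
python3 - <<'E'
from h import *
o=lambda L,f,ox,oy:[((x+.5)/f-.5+ox,(y+.5)/f-.5+oy) for x,y in L]
P=px2w('top',o([(134,108),(719,43),(760,405),(160,474)],4.8,120,190),.097)[:,:2]
a,t,r=fit(P,np.array([(72,116),(72,-116),(-72,-116),(-72,116)])/1e3);C=(a,*t);print('crate',np.degrees(a),t,r*1e3)
P=px2w('top',o([(52,172),(645,35),(760,435),(155,580)],5,325,190),.044)[:,:2]
a,t,r=fit(P,np.array([(84,124),(84,-124),(-84,-124),(-84,124)])/1e3);T=(a,*t);print('tray',np.degrees(a),t,r*1e3)
g=px2w('top',o([(440,271)],4.8,120,190),.12);print('lid grip',g, 'pred',loc(C,[(0,0)]))
g=px2w('top',o([(108,524)],4.8,120,190),.126);print('catch',g,'pred',loc(C,[(-.088,.129)]))
h=px2w('top',o([(416,193)],5,325,190),.078);print('honey',h,'pred',loc(T,[(.0405,0)]))
print(C,T)
E
```

```text
crate 4.957978462420771 [0.59257493 0.1774947 ] [[-0.1878648   0.30712542]
 [-0.75287044 -0.05002522]
 [ 0.56195461 -0.17265162]
 [ 0.37878063 -0.08444858]]
tray 11.303962486990283 [ 0.57208528 -0.1985361 ] [[-1.73965198  0.3306225 ]
 [-1.2298034  -0.7276129 ]
 [ 1.22549706  0.08296361]
 [ 1.74395833  0.31402679]]
lid grip [[0.58441003 0.17479443 0.12      ]] pred [[0.59257493 0.1774947 ]]
catch [[0.49337423 0.29736432 0.126     ]] pred [[0.49375535 0.29840662]]
honey [[ 0.61173674 -0.19631233  0.078     ]] pred [[ 0.61179962 -0.19059753]]
(np.float64(0.0865330484122084), np.float64(0.5925749260880951), np.float64(0.17749469879140628)) (np.float64(0.19729136391990712), np.float64(0.5720852769183083), np.float64(-0.19853609587572962))
```

```bash
cat >> h.py <<'E'
C=(0.08653,0.59257,0.17749); T=(0.19729,0.57209,-0.19854); CD,TD=4.96,11.30
def go(x,y,z,yaw=None,cmd=None):
    "print delta in tool axes (mm, deg) from cmd (x,y,z,yaw) or measured pose"
    o=ctrl.get_obs(); p=o['tool_pos']; w=o['orientation'][2]
    if cmd: p,w=np.array(cmd[:3]),cmd[3]
    d=np.array([x,y,z])-p; D=d*1e3; c,s=np.cos(np.radians(w)),np.sin(np.radians(w))
    dy=0 if yaw is None else -((yaw-w+180)%360-180)
    print('delta',np.round([c*D[0]+s*D[1],s*D[0]-c*D[1],-D[2]],1),'angz',round(dy,1))
E
python3 - <<'E'
from h import *
print(px2w('top',np.array([(378,253),(440,235),(530,249)])*.7,0))
print(w2px('top',[0.4935,.298,.126])/.7)
go(*loc(C,(-.088,.129)),.16,-85); go(*loc(C,(-.088,.129)),.097,-85)
for l in [(33.5,43.5),(33.5,-43.5),(-33.5,43.5),(-33.5,-43.5)]:print(loc(C,np.array(l)/1e3))
E
```

```text
[[ 0.73930229  0.08035789  0.        ]
 [ 0.76442973 -0.01324349  0.        ]
 [ 0.73916998 -0.14733847  0.        ]]
[[202.5007955 426.7245109]]
delta [352.5 217.8  41.4] angz 63.8
delta [352.5 217.8 104.4] angz 63.8
[0.6221853  0.22372239]
[0.62970402 0.13704789]
[0.55543598 0.21793211]
[0.5629547  0.13125761]
```

Call:
apply_moves --deltas '[{"fingers":50,"delta_pos":[352.5,217.8,35],"angular":[0,0,63.8]},{"fingers":50,"delta_pos":[352.5,217.8,35],"angular":[0,0,63.8]},{"fingers":50,"delta_pos":[352.5,217.8,35],"angular":[0,0,63.8]},{"fingers":50,"delta_pos":[352.5,217.8,35],"angular":[0,0,63.8]},{"fingers":50,"delta_pos":[352.5,217.8,35],"angular":[0,0,63.8]},{"fingers":50,"delta_pos":[352.5,217.8,35],"angular":[0,0,63.8]},{"fingers":50,"delta_pos":[352.5,217.8,35],"angular":[0,0,63.8]},{"fingers":50,"delta_pos":[352.5,217.8,35],"angular":[0,0,63.8]},{"fingers":50,"delta_pos":[352.5,217.8,35],"angular":[0,0,63.8]},{"fingers":50,"delta_pos":[352.5,217.8,35],"angular":[0,0,63.8]}]'

```text
clock: 1.1
tool_pos: [0.4948, 0.2966, 0.1667]
orientation: [179.9, -0.1, -85.2]
force: [0.3, 0.6, -0.5]
opening: 0.0501
gripper_force: 0.0
```

```bash
python3 - <<'E'
from h import *
im=snap('wrist','w1.png'); o=ctrl.get_obs(); print(o['tool_pos'],o['orientation'],o['joint_pos'])
go(*loc(C,(-.088,.129)),.097,-85.04)
c=loc(C,(-.088,.129)); u=np.array([np.cos(C[0]),np.sin(C[0])]);v=np.array([-u[1],u[0]])
print(w2px('wrist',[[*(c+a*u+b*v),.126] for a,b in [(.007,.023),(.007,-.023),(-.007,-.023),(-.007,.023)]]))
E
```

```text
[0.49425935 0.29794579 0.16691649] [ 1.79968635e+02 -1.96503069e-02 -8.50885212e+01] [ 5.04866793e+01  1.29045610e+01 -1.48538754e+01 -9.76608164e-03
 -6.22775520e+01 -4.55706602e+01]
delta [-0.5  0.5 69.9] angz -0.0
[[270.93522987 261.14018937]
 [270.32698652 192.8210987 ]
 [292.81440666 192.78811835]
 [292.23273898 261.10835752]]
```

View pics/w1.png

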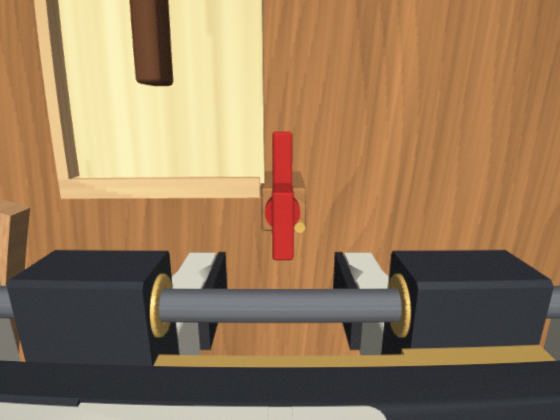

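Call:
apply_moves --deltas '[{"fingers":50,"delta_pos":[-0.5,0,40],"angular":[0,0,0]},{"fingers":50,"delta_pos":[-0.5,0,69],"angular":[0,0,0]},{"fingers":50,"delta_pos":[-0.5,0,69],"angular":[0,0,0]},{"fingers":5,"delta_pos":[-0.5,0,69],"angular":[0,0,0]},{"fingers":5,"delta_pos":[-0.5,0,69],"angular":[0,0,0]},{"fingers":5,"delta_pos":[-0.5,0,69],"angular":[0,0,0]},{"fingers":5,"delta_pos":[-0.5,0,69],"angular":[0,0,0]},{"fingers":5,"delta_pos":[-0.5,0,69],"angular":[0,0,0]}]'

```text
clock: 1.95
tool_pos: [0.494, 0.2996, 0.099]
orientation: [-180.0, 0.0, -85.0]
force: [-7.5, -0.0, 6.1]
opening: 0.0153
gripper_force: 4.7
```

Call:
apply_moves --deltas '[{"fingers":5,"delta_pos":[0,0,0],"angular":[0,0,0]},{"fingers":5,"delta_pos":[0,0,0],"angular":[0,0,8]},{"fingers":5,"delta_pos":[0,0,0],"angular":[0,0,16]},{"fingers":5,"delta_pos":[0,0,0],"angular":[0,0,24]},{"fingers":5,"delta_pos":[0,0,0],"angular":[0,0,32]},{"fingers":5,"delta_pos":[0,0,0],"angular":[0,0,40]},{"fingers":5,"delta_pos":[0,0,0],"angular":[0,0,48]},{"fingers":5,"delta_pos":[0,0,0],"angular":[0,0,56]},{"fingers":5,"delta_pos":[0,0,0],"angular":[0,0,64]},{"fingers":5,"delta_pos":[0,0,0],"angular":[0,0,72]}]'

```text
clock: 2.95
tool_pos: [0.4952, 0.298, 0.099]
orientation: [-179.9, 0.1, -157.3]
force: [8.1, -6.8, 0.4]
opening: 0.0129
gripper_force: 30.0
```

Call:
apply_moves --deltas '[{"fingers":5,"delta_pos":[0,0,0],"angular":[0,0,8]},{"fingers":5,"delta_pos":[0,0,0],"angular":[0,0,16]},{"fingers":5,"delta_pos":[0,0,0],"angular":[0,0,18]},{"fingers":5,"delta_pos":[0,0,0],"angular":[0,0,18]},{"fingers":5,"delta_pos":[0,0,0],"angular":[0,0,18]},{"fingers":45,"delta_pos":[0,0,0],"angular":[0,0,18]},{"fingers":45,"delta_pos":[0,0,0],"angular":[0,0,18]},{"fingers":45,"delta_pos":[0,0,0],"angular":[0,0,18]}]'

```text
clock: 3.75
tool_pos: [0.4939, 0.2995, 0.0984]
orientation: [180.0, 0.0, -175.0]
force: [-0.8, -0.0, -0.3]
opening: 0.0313
gripper_force: 0.0
```

```bash
python3 - <<'E'
from h import *
go(.584,.1748,.16,-85)
print(ctrl.get_obs()['joint_pos'])
E
```

```text
delta [ -78.9 -132.1  -61.6] angz -90.0
[ 5.06194862e+01  1.65426665e+01 -1.97996711e+01 -1.48504714e-02
 -5.36394452e+01 -1.35605405e+02]
```

Call:
apply_moves --deltas '[{"fingers":45,"delta_pos":[0,0,-40],"angular":[0,0,0]},{"fingers":45,"delta_pos":[0,0,-62],"angular":[0,0,0]},{"fingers":45,"delta_pos":[-20,-33,-62],"angular":[0,0,-8]},{"fingers":45,"delta_pos":[-40,-66,-62],"angular":[0,0,-16]},{"fingers":45,"delta_pos":[-60,-100,-62],"angular":[0,0,-24]},{"fingers":45,"delta_pos":[-79,-132,-62],"angular":[0,0,-32]},{"fingers":45,"delta_pos":[-79,-132,-62],"angular":[0,0,-40]},{"fingers":45,"delta_pos":[-79,-132,-62],"angular":[0,0,-48]},{"fingers":45,"delta_pos":[-79,-132,-62],"angular":[0,0,-56]},{"fingers":45,"delta_pos":[-79,-132,-62],"angular":[0,0,-64]}]'

```text
clock: 4.75
tool_pos: [0.5841, 0.1749, 0.1602]
orientation: [180.0, 0.0, -110.7]
force: [-0.4, 0.5, 0.7]
opening: 0.0448
gripper_force: 0.0
```

Call:
apply_moves --deltas '[{"fingers":45,"delta_pos":[0,0,0],"angular":[0,0,-8.5]},{"fingers":45,"delta_pos":[0,0,0],"angular":[0,0,-17]},{"fingers":45,"delta_pos":[0,0,0],"angular":[0,0,-25.5]},{"fingers":45,"delta_pos":[0,0,0],"angular":[0,0,-26]},{"fingers":45,"delta_pos":[0,0,0],"angular":[0,0,-26]}]'

```text
clock: 5.25
tool_pos: [0.584, 0.175, 0.1602]
orientation: [180.0, 0.0, -85.2]
force: [-0.2, 0.4, 0.5]
opening: 0.0452
gripper_force: 0.0
```

```bash
python3 - <<'E'
from h import *
a=ctrl.snapshot('top')[190:315,120:285,::-1]; b=snap('wrist','w2.png')[:,:,::-1]
a=cv2.resize(a,(420,318)); im=np.zeros((420,800,3),np.uint8); im[:318,:360]=a[:,:360]; im[:,380:]=b[:,70:490]
cv2.imwrite('pics/m2.png',im)
go(.584,.1748,.093,-85.04); g=np.array([.584,.1748])
u=np.array([np.cos(C[0]),np.sin(C[0])]);v=np.array([-u[1],u[0]])
print(w2px('wrist',[[*(g+a*u+b*v),.120] for a,b in [(.008,.04),(.008,-.04),(-.008,-.04),(-.008,.04)]])+[310,0])
E
```

```text
delta [ 0.1  0.1 67.3] angz -0.1
[[579.14694075 284.09174979]
 [577.69366109 164.79335312]
 [603.99592658 164.71797563]
 [603.07090643 284.03083232]]
```

View pics/m2.png

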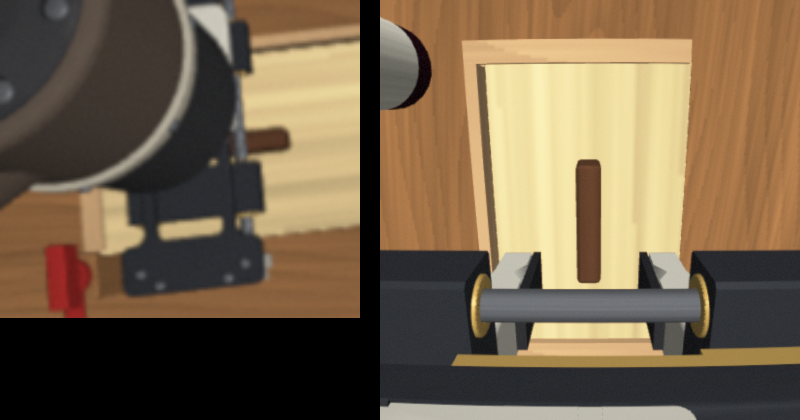

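Call:
apply_moves --deltas '[{"fingers":45,"delta_pos":[2,0,40],"angular":[0,0,0]},{"fingers":45,"delta_pos":[2,0,66],"angular":[0,0,0]},{"fingers":45,"delta_pos":[2,0,66],"angular":[0,0,0]},{"fingers":5,"delta_pos":[2,0,66],"angular":[0,0,0]},{"fingers":5,"delta_pos":[2,0,66],"angular":[0,0,0]},{"fingers":5,"delta_pos":[2,0,66],"angular":[0,0,0]},{"fingers":5,"delta_pos":[2,0,66],"angular":[0,0,0]},{"fingers":5,"delta_pos":[2,0,66],"angular":[0,0,0]},{"fingers":5,"delta_pos":[2,0,66],"angular":[0,0,0]}]'

```text
clock: 6.25
tool_pos: [0.5853, 0.1732, 0.096]
orientation: [-179.9, 0.0, -85.0]
force: [-0.9, -0.4, 6.9]
opening: 0.0065
gripper_force: 3.5
```

```bash
python3 - <<'E'
from h import *
b=snap('wrist','w3.png'); a=ctrl.snapshot('side')[:,:,::-1]; cv2.imwrite('pics/m3.png',np.hstack([b[60:420,100:460,::-1],a[60:420,80:440]]))
o=ctrl.get_obs();print(o['opening'],o['gripper_force'],o['force'])
E
```

```text
0.0055862775413252795 3.466097228229046 [-1.42598327 -0.4688304   6.99466731]
```

View pics/m3.png

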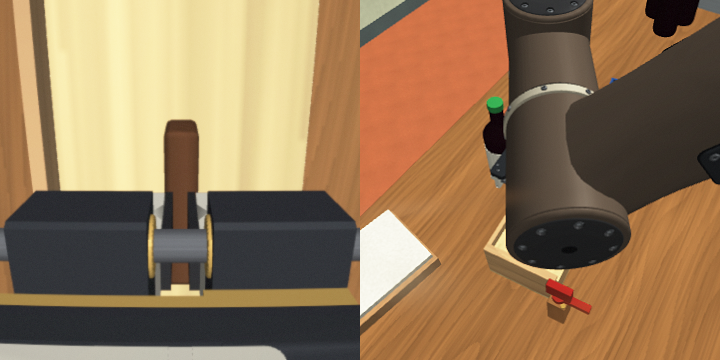

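Call:
apply_moves --deltas '[{"fingers":0,"delta_pos":[0,0,-2],"angular":[0,0,0]},{"fingers":0,"delta_pos":[0,0,-2],"angular":[0,0,0]},{"fingers":0,"delta_pos":[0,0,-2],"angular":[0,0,0]},{"fingers":0,"delta_pos":[0,0,-2],"angular":[0,0,0]},{"fingers":0,"delta_pos":[0,0,-2],"angular":[0,0,0]}]'

```text
clock: 6.85
tool_pos: [0.5841, 0.1727, 0.0961]
orientation: [180.0, -0.0, -85.0]
force: [-0.5, -1.1, 0.6]
opening: 0.0003
gripper_force: 0.1
```

```bash
python3 - <<'E'
from h import *
b=snap('wrist','w4.png'); cv2.imwrite('pics/m4.png',cv2.resize(b[150:420,140:420,::-1],None,fx=2.1,fy=2.1))
o=ctrl.get_obs();print(o['opening'],o['gripper_force'],o['force'],o['moment'])
print(w2px('wrist',[[*o['tool_pos'][:2],z] for z in(.12,.096,.088)]))
E
```

```text
0.0005813269755646259 0.0025715742231113836 [0.08071104 0.11308822 0.11384555] [ 0.08347461 -0.03839484  0.05636721]
[[281.21610794 270.34642159]
 [281.05778692 251.18170951]
 [281.01285086 245.7501075 ]]
```

View pics/m4.png

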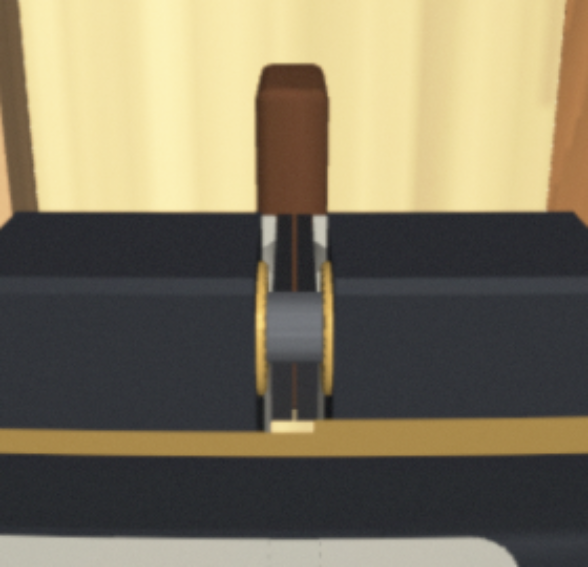

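```bash
python3 - <<'E'
from h import *
u=np.array([np.cos(C[0]),np.sin(C[0])]);v=np.array([-u[1],u[0]]); g=np.array([.584,.173])
for z in (.12,.11,.1,.095,.088): print(z,w2px('wrist',[[*(g+a*u-.04*v),z] for a in(.008,-.008)]).round(0).tolist())
print('lid lip back right corner',w2px('wrist',[[*loc(C,(x,-.102)),.097] for x in (.06,-.072)]).round())
o=ctrl.get_obs(); print(o['tool_pos'],o['joint_pos'])
E
cp pics/w4.png pics/w4c.png; python3 - <<'E'
import cv2; cv2.imwrite('pics/m5.png',cv2.imread('pics/w4.png'))
E
```

```text
0.12 [[263.0, 188.0], [300.0, 188.0]]
0.11 [[264.0, 183.0], [299.0, 183.0]]
0.1 [[265.0, 179.0], [298.0, 179.0]]
0.095 [[266.0, 177.0], [297.0, 177.0]]
0.088 [[266.0, 175.0], [297.0, 175.0]]
lid lip back right corner [[134.  56.]
 [416.  56.]]
[0.58416837 0.1727153  0.09607075] [ 3.48212056e+01  1.94093548e+01 -1.58747358e+01 -3.17555697e-03
 -5.47388342e+01 -2.98086712e+01]
```

View pics/m5.png

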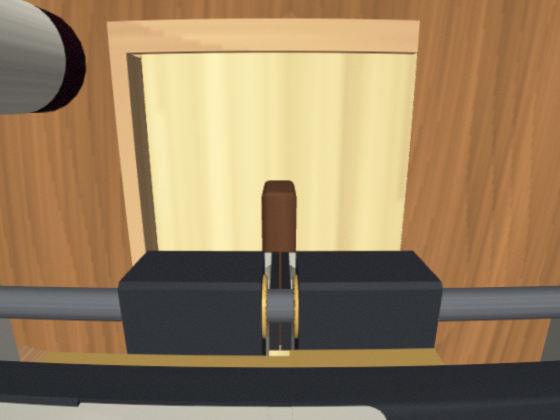

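Call:
apply_moves --deltas '[{"fingers":45,"delta_pos":[0,0,0],"angular":[0,0,0]},{"fingers":45,"delta_pos":[0,0,0],"angular":[0,0,0]},{"fingers":45,"delta_pos":[0,0,0],"angular":[0,0,0]},{"fingers":45,"delta_pos":[0,0,4],"angular":[0,0,0]},{"fingers":45,"delta_pos":[0,0,8],"angular":[0,0,0]},{"fingers":45,"delta_pos":[0,0,12],"angular":[0,0,0]},{"fingers":45,"delta_pos":[0,0,12],"angular":[0,0,0]}]'

```text
clock: 7.6
tool_pos: [0.5838, 0.1725, 0.0833]
orientation: [179.9, -0.0, -85.0]
force: [-0.0, 0.2, -0.1]
opening: 0.044
gripper_force: 0.0
```

Call:
apply_moves --deltas '[{"fingers":45,"delta_pos":[0,0,3],"angular":[0,0,0]},{"fingers":45,"delta_pos":[0,0,5],"angular":[0,0,0]},{"fingers":45,"delta_pos":[0,0,7],"angular":[0,0,0]},{"fingers":45,"delta_pos":[0,0,7],"angular":[0,0,0]}]'

```text
clock: 8.0
tool_pos: [0.5841, 0.1727, 0.0769]
orientation: [180.0, -0.0, -85.0]
force: [-0.3, -0.4, -0.7]
opening: 0.0451
gripper_force: 0.0
```

Call:
apply_moves --deltas '[{"fingers":5,"delta_pos":[0,0,3],"angular":[0,0,0]},{"fingers":5,"delta_pos":[0,0,3],"angular":[0,0,0]},{"fingers":5,"delta_pos":[0,0,3],"angular":[0,0,0]},{"fingers":5,"delta_pos":[0,0,3],"angular":[0,0,0]},{"fingers":5,"delta_pos":[0,0,3],"angular":[0,0,0]},{"fingers":5,"delta_pos":[0,0,3],"angular":[0,0,0]}]'

```text
clock: 8.6
tool_pos: [0.5844, 0.1728, 0.0743]
orientation: [-180.0, 0.0, -85.0]
force: [0.5, 0.4, 0.5]
opening: 0.0158
gripper_force: 30.0
```

Call:
apply_moves --deltas '[{"fingers":5,"delta_pos":[0,10,-1],"angular":[0,0,0]},{"fingers":5,"delta_pos":[0,25,-1],"angular":[0,0,0]},{"fingers":5,"delta_pos":[0,42,-1],"angular":[0,0,0]},{"fingers":5,"delta_pos":[0,60,-1],"angular":[0,0,0]},{"fingers":5,"delta_pos":[0,80,-1],"angular":[0,0,0]},{"fingers":5,"delta_pos":[0,100,-1],"angular":[0,0,0]},{"fingers":5,"delta_pos":[0,120,-1],"angular":[0,0,0]},{"fingers":5,"delta_pos":[0,140,-1],"angular":[0,0,0]},{"fingers":5,"delta_pos":[0,160,-1],"angular":[0,0,0]},{"fingers":5,"delta_pos":[0,160,-1],"angular":[0,0,0]}]'

```text
clock: 9.6
tool_pos: [0.4219, 0.1575, 0.075]
orientation: [179.9, -0.0, -85.0]
force: [0.9, 0.4, -1.4]
opening: 0.016
gripper_force: 30.0
```

Call:
apply_moves --deltas '[{"fingers":5,"delta_pos":[0,0,-15],"angular":[0,0,0]},{"fingers":5,"delta_pos":[20,12,-15],"angular":[0,0,0]},{"fingers":5,"delta_pos":[50,12,-15],"angular":[0,0,0]},{"fingers":5,"delta_pos":[50,12,-15],"angular":[0,0,0]},{"fingers":5,"delta_pos":[50,12,10],"angular":[0,0,0]},{"fingers":5,"delta_pos":[50,12,35],"angular":[0,0,0]},{"fingers":5,"delta_pos":[50,12,60],"angular":[0,0,0]},{"fingers":5,"delta_pos":[50,12,70],"angular":[0,0,0]},{"fingers":5,"delta_pos":[50,12,74],"angular":[0,0,0]},{"fingers":5,"delta_pos":[50,12,76],"angular":[0,0,0]}]'

```text
clock: 10.6
tool_pos: [0.4177, 0.1082, -0.0006]
orientation: [-180.0, -0.0, -85.0]
force: [0.4, -0.1, -1.9]
opening: 0.0155
gripper_force: 30.0
```

Call:
apply_moves --deltas '[{"fingers":5,"delta_pos":[0,0,2],"angular":[0,0,0]},{"fingers":5,"delta_pos":[0,0,4],"angular":[0,0,0]},{"fingers":5,"delta_pos":[0,0,6],"angular":[0,0,0]},{"fingers":5,"delta_pos":[0,0,6],"angular":[0,0,0]}]'

```text
clock: 11.0
tool_pos: [0.4178, 0.1083, -0.0058]
orientation: [-179.9, 0.0, -85.0]
force: [-2.8, -0.3, 7.5]
opening: 0.0156
gripper_force: 30.0
```

Call:
apply_moves --deltas '[{"fingers":45,"delta_pos":[0,0,-1],"angular":[0,0,0]},{"fingers":45,"delta_pos":[0,0,-1],"angular":[0,0,0]},{"fingers":45,"delta_pos":[0,0,-1],"angular":[0,0,0]},{"fingers":45,"delta_pos":[0,0,-30],"angular":[0,0,0]},{"fingers":45,"delta_pos":[0,0,-80],"angular":[0,0,0]},{"fingers":45,"delta_pos":[0,0,-130],"angular":[0,0,0]},{"fingers":45,"delta_pos":[0,0,-175],"angular":[0,0,0]},{"fingers":45,"delta_pos":[0,-60,-190],"angular":[0,0,0]},{"fingers":87,"delta_pos":[0,-60,-190],"angular":[0,0,0]}]'

```text
clock: 11.9
tool_pos: [0.4815, 0.1146, 0.187]
orientation: [-179.6, 0.2, -84.9]
force: [-0.7, -0.9, -1.4]
opening: 0.0486
gripper_force: 0.0
```

```bash
python3 - <<'E'
from h import *
a=snap('wrist','w6.png')[:,:,::-1];b=snap('side','s6.png')[:,:,::-1]
cv2.imwrite('pics/m6.png',np.hstack([a[:,80:480],b[60:480,130:530][:420] if 0 else b[:,130:530]]))
o=ctrl.get_obs();print(o['tool_pos'],o['orientation'],o['joint_pos'])
for l in [(33.5,43.5),(33.5,-43.5),(-33.5,43.5),(-33.5,-43.5)]:print(w2px('side',[*loc(C,np.array(l)/1e3),.078])-[130,0])
E
```

```text
[0.47856068 0.11345572 0.18353596] [-1.79949581e+02  2.65624569e-02 -8.50530603e+01] [ 3.62933990e+01  3.88645961e+00 -2.34861211e+01  3.99223348e-03
 -6.25705412e+01 -3.13483082e+01]
[[110.66270044 290.33227645]]
[[131.11484023 255.95077153]]
[[141.76778915 304.2361948 ]]
[[160.81214517 268.2670053 ]]
```

View pics/m6.png

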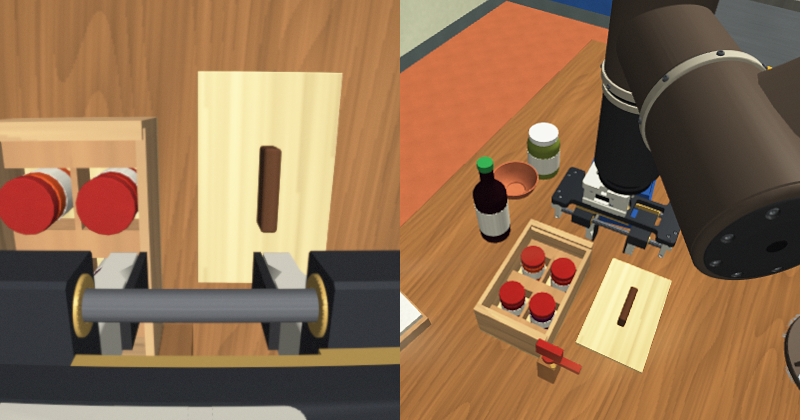

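```bash
cat >> h.py <<'E'
def caps(name='wrist',z=.078):
    im=ctrl.snapshot('wrist'); pose=campose('wrist'); hsv=cv2.cvtColor(im,cv2.COLOR_RGB2HSV)
    m=(((hsv[...,0]<6)|(hsv[...,0]>174))&(hsv[...,1]>170)&(hsv[...,2]>90)).astype(np.uint8)
    n,_,st,ce=cv2.connectedComponentsWithStats(m)
    for s,c in zip(st[1:],ce[1:]):
        if s[4]>300: print('blob',s[:5],px2w('wrist',[c],z,pose)[0].round(4))
cells=[loc(C,np.array(l)/1e3) for l in [(-33.5,-43.5),(-33.5,43.5),(33.5,-43.5),(33.5,43.5)]]
E
python3 - <<'E'
from h import *
go(*cells[0],.15,-175.04)
E
```

```text
delta [-10.5 -85.6  33.5] angz 90.0
```

Call:
apply_moves --deltas '[{"fingers":68,"delta_pos":[-5,-40,0],"angular":[0,0,8.5]},{"fingers":68,"delta_pos":[-10.5,-85.6,15],"angular":[0,0,17]},{"fingers":68,"delta_pos":[-10.5,-85.6,33.5],"angular":[0,0,25.5]},{"fingers":68,"delta_pos":[-10.5,-85.6,33.5],"angular":[0,0,34]},{"fingers":68,"delta_pos":[-10.5,-85.6,33.5],"angular":[0,0,42.5]},{"fingers":68,"delta_pos":[-10.5,-85.6,33.5],"angular":[0,0,51]},{"fingers":68,"delta_pos":[-10.5,-85.6,33.5],"angular":[0,0,59.5]},{"fingers":68,"delta_pos":[-10.5,-85.6,33.5],"angular":[0,0,68]},{"fingers":68,"delta_pos":[-10.5,-85.6,33.5],"angular":[0,0,76.5]},{"fingers":68,"delta_pos":[-10.5,-85.6,33.5],"angular":[0,0,85]}]'

```text
clock: 13.0
tool_pos: [0.5599, 0.1307, 0.1485]
orientation: [-180.0, -0.1, -170.3]
force: [0.4, 0.1, -0.2]
opening: 0.0681
gripper_force: 0.0
```

Call:
apply_moves --deltas '[{"fingers":68,"delta_pos":[0,0,0],"angular":[0,0,5]},{"fingers":68,"delta_pos":[0,0,0],"angular":[0,0,5]},{"fingers":68,"delta_pos":[0,0,0],"angular":[0,0,5]}]'

```text
clock: 13.3
tool_pos: [0.5606, 0.1309, 0.149]
orientation: [-180.0, -0.1, -174.8]
force: [0.4, 0.1, 0.2]
opening: 0.0677
gripper_force: 0.0
```

```bash
python3 - <<'E'
from h import *
caps(); print(cells); go(*cells[0],.038,-175.04); print(ctrl.get_obs()['joint_pos'])
E
```

```text
blob [ 510   53   50  135 4523] [0.4808 0.3057 0.078 ]
blob [ 241  176   68   69 3697] [0.5591 0.1267 0.078 ]
blob [ 360  181   71   69 3679] [0.555 0.214 0.078]
blob [ 245  262   61   27 1162] [0.6122 0.1304 0.078 ]
[array([0.5629547 , 0.13125761]), array([0.55543598, 0.21793211]), array([0.62970402, 0.13704789]), array([0.6221853 , 0.22372239])]
delta [-2.200e+00  1.000e-01  1.112e+02] angz 0.2
[ 3.25947832e+01  1.36567167e+01 -1.63459052e+01 -6.39869706e-03
 -6.00633347e+01 -1.17429813e+02]
```

Call:
apply_moves --deltas '[{"fingers":68,"delta_pos":[0,-2.5,35],"angular":[0,0,0]},{"fingers":68,"delta_pos":[0,-2.5,65],"angular":[0,0,0]},{"fingers":68,"delta_pos":[0,-2.5,90],"angular":[0,0,0]},{"fingers":68,"delta_pos":[0,-2.5,104],"angular":[0,0,0]},{"fingers":68,"delta_pos":[0,-2.5,111],"angular":[0,0,0]},{"fingers":68,"delta_pos":[0,-2.5,111],"angular":[0,0,0]},{"fingers":40,"delta_pos":[0,-2.5,111],"angular":[0,0,0]},{"fingers":40,"delta_pos":[0,-2.5,111],"angular":[0,0,0]},{"fingers":40,"delta_pos":[0,-2.5,111],"angular":[0,0,0]},{"fingers":40,"delta_pos":[0,-2.5,111],"angular":[0,0,0]}]'

```text
clock: 14.35
tool_pos: [0.5622, 0.1288, 0.0397]
orientation: [180.0, 0.1, -175.0]
force: [-0.8, -0.3, 3.5]
opening: 0.0491
gripper_force: 30.0
```

Call:
apply_moves --deltas '[{"fingers":40,"delta_pos":[0,0,-10],"angular":[0,0,0]},{"fingers":40,"delta_pos":[0,0,-30],"angular":[0,0,0]},{"fingers":40,"delta_pos":[0,0,-60],"angular":[0,0,0]},{"fingers":40,"delta_pos":[0,0,-95],"angular":[0,0,0]},{"fingers":40,"delta_pos":[0,0,-120],"angular":[0,0,0]},{"fingers":40,"delta_pos":[0,0,-120],"angular":[0,0,0]}]'

```text
clock: 14.95
tool_pos: [0.5637, 0.1295, 0.1635]
orientation: [179.9, 0.4, -175.0]
force: [-0.5, 0.8, -1.3]
opening: 0.0494
gripper_force: 30.0
```

```bash
cat >> h.py <<'E'
W={i:loc(T,np.array(l)/1e3) for i,l in {0:(40.5,81),2:(40.5,-81),3:(-40.5,81),4:(-40.5,0),5:(-40.5,-81)}.items()}
E
python3 - <<'E'
from h import *
o=ctrl.get_obs();print(o['tool_pos'],o['force'],o['opening'],W); go(*W[5],.16,-168.7); 
E
```

```text
[0.5636966  0.12953984 0.16349181] [-0.48631744  0.78442539 -1.25230212] 0.04935090919305963 {0: array([ 0.59592733, -0.11117278]), 2: array([ 0.62768138, -0.2700302 ]), 3: array([ 0.51649862, -0.1270498 ]), 4: array([ 0.53237564, -0.20647851]), 5: array([ 0.54825267, -0.28590722])}
delta [  51.9 -412.5    3.5] angz -6.3
```

Call:
apply_moves --deltas '[{"fingers":40,"delta_pos":[2,-20,0],"angular":[0,0,0]},{"fingers":40,"delta_pos":[7,-60,0],"angular":[0,0,0]},{"fingers":40,"delta_pos":[13,-105,0],"angular":[0,0,-2]},{"fingers":40,"delta_pos":[19,-153,0],"angular":[0,0,-4]},{"fingers":40,"delta_pos":[25,-201,0],"angular":[0,0,-6.3]},{"fingers":40,"delta_pos":[31,-249,0],"angular":[0,0,-6.3]},{"fingers":40,"delta_pos":[37,-297,0],"angular":[0,0,-6.3]},{"fingers":40,"delta_pos":[43,-345,0],"angular":[0,0,-6.3]},{"fingers":40,"delta_pos":[49,-388,0],"angular":[0,0,-6.3]},{"fingers":40,"delta_pos":[52,-412.5,0],"angular":[0,0,-6.3]}]'

```text
clock: 15.95
tool_pos: [0.5445, -0.2896, 0.1579]
orientation: [180.0, -0.1, -168.8]
force: [0.8, -0.1, -2.8]
opening: 0.0489
gripper_force: 30.0
```

```bash
python3 - <<'E'
from h import *
im=snap('wrist','w7.png'); go(*W[5],.039,-168.7);o=ctrl.get_obs();print(o['tool_pos'],o['orientation'])
cv2.imwrite('pics/m7.png',np.hstack([im[:,80:480,::-1],ctrl.snapshot('side')[:,130:530,::-1]]))
E
```

```text
delta [ -4.9   4.9 118.8] angz -0.2
[ 0.5444409  -0.29165805  0.15775475] [ 1.79996750e+02 -1.22138298e-01 -1.68854413e+02]
```

View pics/m7.png

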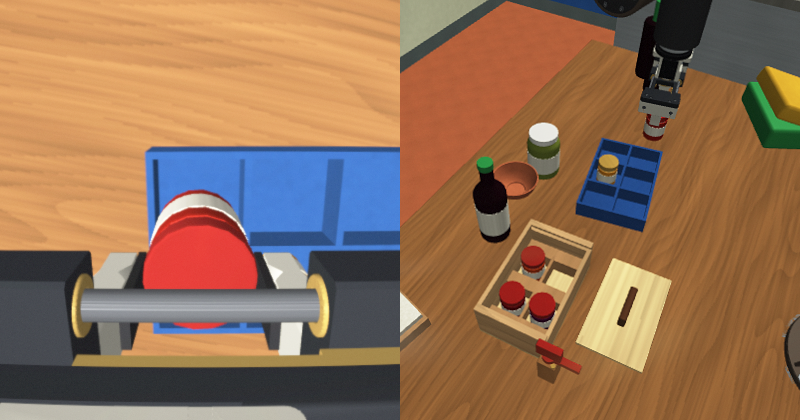

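Call:
apply_moves --deltas '[{"fingers":40,"delta_pos":[-5,5,30],"angular":[0,0,0]},{"fingers":40,"delta_pos":[-5,5,70],"angular":[0,0,0]},{"fingers":40,"delta_pos":[-5,5,100],"angular":[0,0,0]},{"fingers":40,"delta_pos":[-5,5,112],"angular":[0,0,0]},{"fingers":40,"delta_pos":[-5,5,116],"angular":[0,0,0]},{"fingers":40,"delta_pos":[-5,5,118],"angular":[0,0,0]},{"fingers":40,"delta_pos":[-5,5,119],"angular":[0,0,0]},{"fingers":40,"delta_pos":[-5,5,119],"angular":[0,0,0]}]'

```text
clock: 16.85
tool_pos: [0.5507, -0.2811, 0.0411]
orientation: [-180.0, 0.1, -168.7]
force: [-0.0, -0.1, -2.8]
opening: 0.0491
gripper_force: 30.0
```

Call:
apply_moves --deltas '[{"fingers":40,"delta_pos":[0,-3,1],"angular":[0,0,0]},{"fingers":40,"delta_pos":[0,-3,2],"angular":[0,0,0]},{"fingers":40,"delta_pos":[0,-3,3],"angular":[0,0,0]},{"fingers":40,"delta_pos":[0,-3,3],"angular":[0,0,0]}]'

```text
clock: 17.25
tool_pos: [0.5518, -0.2846, 0.0395]
orientation: [-179.9, 0.2, -168.6]
force: [-3.4, 2.4, 13.4]
opening: 0.0491
gripper_force: 30.0
```

Call:
apply_moves --deltas '[{"fingers":68,"delta_pos":[0,0,-1],"angular":[0,0,0]},{"fingers":68,"delta_pos":[0,0,-1],"angular":[0,0,0]},{"fingers":68,"delta_pos":[0,0,-1],"angular":[0,0,0]},{"fingers":68,"delta_pos":[0,0,-1],"angular":[0,0,0]},{"fingers":68,"delta_pos":[0,0,-40],"angular":[0,0,0]},{"fingers":68,"delta_pos":[0,0,-80],"angular":[0,0,0]},{"fingers":68,"delta_pos":[0,0,-120],"angular":[0,0,0]},{"fingers":68,"delta_pos":[0,0,-120],"angular":[0,0,0]}]'

```text
clock: 18.05
tool_pos: [0.5537, -0.2852, 0.1631]
orientation: [-179.7, 0.5, -168.6]
force: [1.3, -0.3, 0.8]
opening: 0.0677
gripper_force: 0.0
```

```bash
python3 - <<'E'
from h import *
caps(); print(ctrl.get_obs()['tool_pos'],W[5]);go(.556,.216,.155,-175.04)
E
```

```text
blob [ 249  165   65   68 3402] [ 0.5451 -0.2857  0.078 ]
[ 0.5522635  -0.28441513  0.15998143] [ 0.54825267 -0.28590722]
delta [-102.   489.9    5. ] angz 6.4
```

Call:
apply_moves --deltas '[{"fingers":68,"delta_pos":[-8,40,0],"angular":[0,0,0]},{"fingers":68,"delta_pos":[-19,90,0],"angular":[0,0,2]},{"fingers":68,"delta_pos":[-29,139,0],"angular":[0,0,4]},{"fingers":68,"delta_pos":[-39,188,0],"angular":[0,0,6.4]},{"fingers":68,"delta_pos":[-49,237,0],"angular":[0,0,6.4]},{"fingers":68,"delta_pos":[-59,286,0],"angular":[0,0,6.4]},{"fingers":68,"delta_pos":[-69,335,0],"angular":[0,0,6.4]},{"fingers":68,"delta_pos":[-80,384,0],"angular":[0,0,6.4]},{"fingers":68,"delta_pos":[-91,433,0],"angular":[0,0,6.4]},{"fingers":68,"delta_pos":[-102,480,5],"angular":[0,0,6.4]}]'

```text
clock: 19.1
tool_pos: [0.5558, 0.2087, 0.1513]
orientation: [-180.0, -0.0, -175.1]
force: [1.5, 0.2, 0.8]
opening: 0.0682
gripper_force: 0.0
```

Call:
apply_moves --deltas '[{"fingers":68,"delta_pos":[0,0,0],"angular":[0,0,0]},{"fingers":68,"delta_pos":[0,0,0],"angular":[0,0,0]}]'

```text
clock: 19.3
tool_pos: [0.5553, 0.2075, 0.1501]
orientation: [-179.9, -0.1, -175.0]
force: [-0.4, 0.0, 0.5]
opening: 0.0682
gripper_force: 0.0
```

```bash
python3 - <<'E'
from h import *
caps(); print(ctrl.get_obs()['tool_pos'],cells[1]);go(.556,.216,.038,-175.04)
E
```

```text
blob [ 401   46   61  138 5197] [0.4831 0.3044 0.078 ]
blob [ 258  179   68   68 3616] [0.5551 0.2146 0.078 ]
blob [ 264  253   63   36 1584] [0.6033 0.2201 0.078 ]
[0.55549245 0.20649344 0.15049607] [0.55543598 0.21793211]
delta [ -1.3   9.4 112.5] angz 0.0
```

Call:
apply_moves --deltas '[{"fingers":68,"delta_pos":[0,9,25],"angular":[0,0,0]},{"fingers":68,"delta_pos":[0,9,60],"angular":[0,0,0]},{"fingers":68,"delta_pos":[0,9,90],"angular":[0,0,0]},{"fingers":68,"delta_pos":[0,9,104],"angular":[0,0,0]},{"fingers":68,"delta_pos":[0,9,112],"angular":[0,0,0]},{"fingers":68,"delta_pos":[0,9,112],"angular":[0,0,0]},{"fingers":40,"delta_pos":[0,9,112],"angular":[0,0,0]},{"fingers":40,"delta_pos":[0,9,112],"angular":[0,0,0]},{"fingers":40,"delta_pos":[0,9,112],"angular":[0,0,0]},{"fingers":40,"delta_pos":[0,9,112],"angular":[0,0,0]}]'

```text
clock: 20.35
tool_pos: [0.5561, 0.2159, 0.0408]
orientation: [180.0, 0.1, -175.1]
force: [-0.1, 0.6, 3.6]
opening: 0.0493
gripper_force: 30.0
```

Call:
apply_moves --deltas '[{"fingers":40,"delta_pos":[0,0,0],"angular":[0,0,0]},{"fingers":40,"delta_pos":[0,0,-10],"angular":[0,0,0]},{"fingers":40,"delta_pos":[0,0,-30],"angular":[0,0,0]},{"fingers":40,"delta_pos":[0,0,-60],"angular":[0,0,0]},{"fingers":40,"delta_pos":[0,0,-95],"angular":[0,0,0]},{"fingers":40,"delta_pos":[0,0,-120],"angular":[0,0,0]},{"fingers":40,"delta_pos":[0,0,-120],"angular":[0,0,0]},{"fingers":40,"delta_pos":[0,0,-120],"angular":[0,0,0]}]'

```text
clock: 21.15
tool_pos: [0.5552, 0.2156, 0.1603]
orientation: [179.9, 0.0, -175.1]
force: [-0.6, 0.6, -1.7]
opening: 0.0491
gripper_force: 30.0
```

```bash
python3 - <<'E'
from h import *
print(ctrl.get_obs()['tool_pos']);go(*W[3],.158,-168.7)
E
```

```text
[0.55520388 0.21561763 0.16025276]
delta [  67.8 -338.1    2.3] angz -6.4
```

Call:
apply_moves --deltas '[{"fingers":40,"delta_pos":[4,-20,0],"angular":[0,0,0]},{"fingers":40,"delta_pos":[12,-60,0],"angular":[0,0,-2]},{"fingers":40,"delta_pos":[21,-105,0],"angular":[0,0,-4]},{"fingers":40,"delta_pos":[30,-150,0],"angular":[0,0,-6.4]},{"fingers":40,"delta_pos":[39,-195,0],"angular":[0,0,-6.4]},{"fingers":40,"delta_pos":[48,-240,0],"angular":[0,0,-6.4]},{"fingers":40,"delta_pos":[57,-285,0],"angular":[0,0,-6.4]},{"fingers":40,"delta_pos":[64,-318,0],"angular":[0,0,-6.4]},{"fingers":40,"delta_pos":[68,-338,0],"angular":[0,0,-6.4]},{"fingers":40,"delta_pos":[68,-338,0],"angular":[0,0,-6.4]}]'

```text
clock: 22.15
tool_pos: [0.5145, -0.1298, 0.1583]
orientation: [180.0, -0.2, -168.9]
force: [-0.4, 0.8, -1.6]
opening: 0.049
gripper_force: 30.0
```

```bash
python3 - <<'E'
from h import *
print(ctrl.get_obs()['tool_pos']);go(*W[3],.042,-168.7)
E
```

```text
[ 0.51450846 -0.12978752  0.15830452]
delta [ -2.5   2.3 116.3] angz -0.2
```

Call:
apply_moves --deltas '[{"fingers":40,"delta_pos":[-2,2,30],"angular":[0,0,0]},{"fingers":40,"delta_pos":[-2,2,70],"angular":[0,0,0]},{"fingers":40,"delta_pos":[-2,2,100],"angular":[0,0,0]},{"fingers":40,"delta_pos":[-2,2,112],"angular":[0,0,0]},{"fingers":40,"delta_pos":[-2,2,116],"angular":[0,0,0]},{"fingers":40,"delta_pos":[-2,2,118],"angular":[0,0,0]},{"fingers":40,"delta_pos":[-2,2,119],"angular":[0,0,0]},{"fingers":40,"delta_pos":[-2,2,119],"angular":[0,0,0]}]'

```text
clock: 22.95
tool_pos: [0.5191, -0.1246, 0.0419]
orientation: [-180.0, 0.1, -168.7]
force: [-0.8, -0.2, -1.5]
opening: 0.0491
gripper_force: 30.0
```

Call:
apply_moves --deltas '[{"fingers":40,"delta_pos":[1,-2,1],"angular":[0,0,0]},{"fingers":40,"delta_pos":[1,-2,2],"angular":[0,0,0]},{"fingers":40,"delta_pos":[1,-2,2.5],"angular":[0,0,0]},{"fingers":68,"delta_pos":[1,-2,2],"angular":[0,0,0]},{"fingers":68,"delta_pos":[1,-2,2],"angular":[0,0,0]},{"fingers":68,"delta_pos":[1,-2,1],"angular":[0,0,0]},{"fingers":68,"delta_pos":[1,-2,-30],"angular":[0,0,0]},{"fingers":68,"delta_pos":[1,-2,-70],"angular":[0,0,0]},{"fingers":68,"delta_pos":[1,-2,-118],"angular":[0,0,0]},{"fingers":68,"delta_pos":[1,-2,-118],"angular":[0,0,0]}]'

```text
clock: 23.95
tool_pos: [0.5216, -0.1273, 0.1655]
orientation: [-179.8, 0.6, -168.6]
force: [0.3, 0.6, -0.6]
opening: 0.0679
gripper_force: 0.0
```

```bash
python3 - <<'E'
from h import *
caps(); print(ctrl.get_obs()['tool_pos'],W[3]);go(.622,.216,.155,-175.04)
E
```

```text
blob [  43  165   71   66 3241] [ 0.5432 -0.2813  0.078 ]
blob [ 251  168   64   65 3265] [ 0.5143 -0.1267  0.078 ]
[ 0.51983316 -0.12689385  0.16229274] [ 0.51649862 -0.1270498 ]
delta [-167.5  316.1    7.3] angz 6.4
```

Both are well placed. Next the back-left jar.

Call:
apply_moves --deltas '[{"fingers":68,"delta_pos":[-10,30,0],"angular":[0,0,0]},{"fingers":68,"delta_pos":[-30,70,0],"angular":[0,0,2]},{"fingers":68,"delta_pos":[-55,110,0],"angular":[0,0,4]},{"fingers":68,"delta_pos":[-80,150,0],"angular":[0,0,6.4]},{"fingers":68,"delta_pos":[-102,192,0],"angular":[0,0,6.4]},{"fingers":68,"delta_pos":[-124,234,0],"angular":[0,0,6.4]},{"fingers":68,"delta_pos":[-146,276,0],"angular":[0,0,6.4]},{"fingers":68,"delta_pos":[-167,316,5],"angular":[0,0,6.4]},{"fingers":68,"delta_pos":[-167,316,7],"angular":[0,0,6.4]},{"fingers":68,"delta_pos":[-167,316,7],"angular":[0,0,6.4]}]'

```text
clock: 25.0
tool_pos: [0.6185, 0.2164, 0.1493]
orientation: [-179.9, -0.2, -175.0]
force: [-0.6, -0.1, 0.3]
opening: 0.0679
gripper_force: 0.0
```

```bash
python3 - <<'E'
from h import *
caps(); print(ctrl.get_obs()['tool_pos'],cells[3]);go(*cells[3],.038,-175.04)
E
```

```text
blob [ 403    0   64   74 3705] [0.4895 0.3063 0.078 ]
blob [ 258  177   68   71 3684] [0.6178 0.2234 0.078 ]
blob [ 132  180   68   69 3537] [0.6272 0.1328 0.078 ]
[0.61856201 0.21551167 0.15009643] [0.6221853  0.22372239]
delta [ -4.3   7.9 112.1] angz -0.0
```

Call:
apply_moves --deltas '[{"fingers":68,"delta_pos":[-2,8,25],"angular":[0,0,0]},{"fingers":68,"delta_pos":[-2,8,60],"angular":[0,0,0]},{"fingers":68,"delta_pos":[-2,8,90],"angular":[0,0,0]},{"fingers":68,"delta_pos":[-2,8,104],"angular":[0,0,0]},{"fingers":68,"delta_pos":[-2,8,111],"angular":[0,0,0]},{"fingers":68,"delta_pos":[-2,8,111],"angular":[0,0,0]},{"fingers":40,"delta_pos":[-2,8,111],"angular":[0,0,0]},{"fingers":40,"delta_pos":[-2,8,111],"angular":[0,0,0]},{"fingers":40,"delta_pos":[-2,8,111],"angular":[0,0,0]},{"fingers":40,"delta_pos":[-2,8,111],"angular":[0,0,0]}]'

```text
clock: 26.05
tool_pos: [0.6215, 0.2245, 0.042]
orientation: [179.9, 0.1, -175.1]
force: [-1.3, 0.4, 4.5]
opening: 0.0492
gripper_force: 30.0
```

Call:
apply_moves --deltas '[{"fingers":40,"delta_pos":[0,0,0],"angular":[0,0,0]},{"fingers":40,"delta_pos":[0,0,-10],"angular":[0,0,0]},{"fingers":40,"delta_pos":[0,0,-30],"angular":[0,0,0]},{"fingers":40,"delta_pos":[0,0,-60],"angular":[0,0,0]},{"fingers":40,"delta_pos":[0,0,-95],"angular":[0,0,0]},{"fingers":40,"delta_pos":[0,0,-120],"angular":[0,0,0]},{"fingers":40,"delta_pos":[0,0,-120],"angular":[0,0,0]},{"fingers":40,"delta_pos":[0,0,-120],"angular":[0,0,0]}]'

```text
clock: 26.85
tool_pos: [0.6203, 0.2239, 0.1611]
orientation: [180.0, 0.0, -175.1]
force: [0.0, -0.4, -2.8]
opening: 0.0491
gripper_force: 30.0
```

```bash
python3 - <<'E'
from h import *
print(ctrl.get_obs()['tool_pos']);go(*W[0],.158,-168.7)
E
```

```text
[0.62034801 0.2239087  0.16108285]
delta [  52.9 -331.8    3.1] angz -6.4
```

Call:
apply_moves --deltas '[{"fingers":40,"delta_pos":[3,-20,0],"angular":[0,0,0]},{"fingers":40,"delta_pos":[9,-60,0],"angular":[0,0,-2]},{"fingers":40,"delta_pos":[16,-105,0],"angular":[0,0,-4]},{"fingers":40,"delta_pos":[23,-150,0],"angular":[0,0,-6.4]},{"fingers":40,"delta_pos":[30,-195,0],"angular":[0,0,-6.4]},{"fingers":40,"delta_pos":[37,-240,0],"angular":[0,0,-6.4]},{"fingers":40,"delta_pos":[45,-285,0],"angular":[0,0,-6.4]},{"fingers":40,"delta_pos":[51,-318,0],"angular":[0,0,-6.4]},{"fingers":40,"delta_pos":[53,-332,0],"angular":[0,0,-6.4]},{"fingers":40,"delta_pos":[53,-332,0],"angular":[0,0,-6.4]}]'

```text
clock: 27.85
tool_pos: [0.5949, -0.1137, 0.1595]
orientation: [180.0, -0.2, -168.9]
force: [0.1, 0.5, -1.3]
opening: 0.049
gripper_force: 30.0
```

```bash
python3 - <<'E'
from h import *
print(ctrl.get_obs()['tool_pos']);go(*W[0],.042,-168.7)
E
```

```text
[ 0.59488807 -0.11368518  0.15945828]
delta [ -1.5   2.3 117.5] angz -0.2
```

Call:
apply_moves --deltas '[{"fingers":40,"delta_pos":[0,0,30],"angular":[0,0,0]},{"fingers":40,"delta_pos":[0,0,70],"angular":[0,0,0]},{"fingers":40,"delta_pos":[0,0,100],"angular":[0,0,0]},{"fingers":40,"delta_pos":[0,0,112],"angular":[0,0,0]},{"fingers":40,"delta_pos":[0,0,116],"angular":[0,0,0]},{"fingers":40,"delta_pos":[0,0,118],"angular":[0,0,0]},{"fingers":40,"delta_pos":[0,0,119],"angular":[0,0,0]},{"fingers":40,"delta_pos":[0,0,119],"angular":[0,0,0]}]'

```text
clock: 28.65
tool_pos: [0.5972, -0.1112, 0.043]
orientation: [-180.0, 0.1, -168.7]
force: [-0.5, 0.5, -1.4]
opening: 0.049
gripper_force: 30.0
```

Call:
apply_moves --deltas '[{"fingers":40,"delta_pos":[0,0,1],"angular":[0,0,0]},{"fingers":40,"delta_pos":[0,0,1.5],"angular":[0,0,0]},{"fingers":40,"delta_pos":[0,0,2],"angular":[0,0,0]},{"fingers":68,"delta_pos":[0,0,2],"angular":[0,0,0]},{"fingers":68,"delta_pos":[0,0,2],"angular":[0,0,0]},{"fingers":68,"delta_pos":[0,0,1],"angular":[0,0,0]},{"fingers":68,"delta_pos":[0,0,-30],"angular":[0,0,0]},{"fingers":68,"delta_pos":[0,0,-70],"angular":[0,0,0]},{"fingers":68,"delta_pos":[0,0,-118],"angular":[0,0,0]},{"fingers":68,"delta_pos":[0,0,-118],"angular":[0,0,0]}]'

```text
clock: 29.65
tool_pos: [0.6005, -0.1119, 0.1672]
orientation: [-179.8, 0.6, -168.6]
force: [1.5, 0.5, -0.3]
opening: 0.068
gripper_force: 0.0
```

```bash
python3 - <<'E'
from h import *
caps(); print(ctrl.get_obs()['tool_pos'],W[0]);go(.629,.135,.155,-175.04)
E
```

```text
blob [  16   39   65   71 3642] [ 0.5351 -0.292   0.078 ]
blob [ 249   56   69   72 3886] [ 0.5165 -0.1261  0.078 ]
blob [ 251  162   64   67 3295] [ 0.5904 -0.1115  0.078 ]
[ 0.59874038 -0.11146395  0.16379565] [ 0.59592733 -0.11117278]
delta [-78.1 235.7   8.8] angz 6.4
```

Call:
apply_moves --deltas '[{"fingers":68,"delta_pos":[-8,25,0],"angular":[0,0,0]},{"fingers":68,"delta_pos":[-23,70,0],"angular":[0,0,2]},{"fingers":68,"delta_pos":[-38,115,0],"angular":[0,0,4]},{"fingers":68,"delta_pos":[-53,160,0],"angular":[0,0,6.4]},{"fingers":68,"delta_pos":[-67,202,0],"angular":[0,0,6.4]},{"fingers":68,"delta_pos":[-75,228,4],"angular":[0,0,6.4]},{"fingers":68,"delta_pos":[-78,236,8],"angular":[0,0,6.4]},{"fingers":68,"delta_pos":[-78,236,8],"angular":[0,0,6.4]},{"fingers":68,"delta_pos":[-78,236,8],"angular":[0,0,6.4]}]'

```text
clock: 30.6
tool_pos: [0.6261, 0.1344, 0.1511]
orientation: [-180.0, -0.1, -175.1]
force: [0.1, -0.0, 0.2]
opening: 0.068
gripper_force: 0.0
```

```bash
python3 - <<'E'
from h import *
caps(); print(ctrl.get_obs()['tool_pos'],cells[2]);go(.629,.134,.038,-175.04)
E
```

```text
blob [ 524    0   36   76 2014] [0.4898 0.3012 0.078 ]
blob [ 245  179   68   69 3596] [0.6273 0.1326 0.078 ]
[0.62632076 0.13410092 0.15150728] [0.62970402 0.13704789]
delta [ -2.7  -0.3 113.5] angz -0.1
```

Call:
apply_moves --deltas '[{"fingers":68,"delta_pos":[-2,-1,25],"angular":[0,0,0]},{"fingers":68,"delta_pos":[-2,-1,60],"angular":[0,0,0]},{"fingers":68,"delta_pos":[-2,-1,90],"angular":[0,0,0]},{"fingers":68,"delta_pos":[-2,-1,104],"angular":[0,0,0]},{"fingers":68,"delta_pos":[-2,-1,112],"angular":[0,0,0]},{"fingers":68,"delta_pos":[-2,-1,112],"angular":[0,0,0]},{"fingers":40,"delta_pos":[-2,-1,112],"angular":[0,0,0]},{"fingers":40,"delta_pos":[-2,-1,112],"angular":[0,0,0]},{"fingers":40,"delta_pos":[-2,-1,112],"angular":[0,0,0]},{"fingers":40,"delta_pos":[-2,-1,112],"angular":[0,0,0]}]'

```text
clock: 31.65
tool_pos: [0.6294, 0.1348, 0.041]
orientation: [180.0, 0.1, -175.1]
force: [-0.3, -1.1, 4.2]
opening: 0.0492
gripper_force: 30.0
```

Call:
apply_moves --deltas '[{"fingers":40,"delta_pos":[0,0,0],"angular":[0,0,0]},{"fingers":40,"delta_pos":[0,0,-10],"angular":[0,0,0]},{"fingers":40,"delta_pos":[0,0,-30],"angular":[0,0,0]},{"fingers":40,"delta_pos":[0,0,-60],"angular":[0,0,0]},{"fingers":40,"delta_pos":[0,0,-95],"angular":[0,0,0]},{"fingers":40,"delta_pos":[0,0,-120],"angular":[0,0,0]},{"fingers":40,"delta_pos":[0,0,-120],"angular":[0,0,0]},{"fingers":40,"delta_pos":[0,0,-120],"angular":[0,0,0]}]'

```text
clock: 32.45
tool_pos: [0.6284, 0.1347, 0.1604]
orientation: [179.9, 0.0, -175.1]
force: [-0.4, 0.4, -1.9]
opening: 0.0493
gripper_force: 30.0
```

```bash
python3 - <<'E'
from h import *
print(ctrl.get_obs()['tool_pos']);go(*W[4],.158,-123.7)
E
```

```text
[0.62842794 0.13470582 0.16040842]
delta [ 124.9 -331.7    2.4] angz -51.4
```

Call:
apply_moves --deltas '[{"fingers":40,"delta_pos":[7,-20,0],"angular":[0,0,-4]},{"fingers":40,"delta_pos":[22,-60,0],"angular":[0,0,-10]},{"fingers":40,"delta_pos":[38,-102,0],"angular":[0,0,-17]},{"fingers":40,"delta_pos":[54,-145,0],"angular":[0,0,-24]},{"fingers":40,"delta_pos":[70,-188,0],"angular":[0,0,-31]},{"fingers":40,"delta_pos":[87,-232,0],"angular":[0,0,-38]},{"fingers":40,"delta_pos":[103,-276,0],"angular":[0,0,-45]},{"fingers":40,"delta_pos":[117,-312,0],"angular":[0,0,-50]},{"fingers":40,"delta_pos":[125,-332,0],"angular":[0,0,-51.4]},{"fingers":40,"delta_pos":[125,-332,0],"angular":[0,0,-51.4]}]'

```text
clock: 33.45
tool_pos: [0.5304, -0.2092, 0.1583]
orientation: [179.8, -0.1, -123.8]
force: [-0.8, 1.0, -1.2]
opening: 0.0491
gripper_force: 30.0
```

Call:
apply_moves --deltas '[{"fingers":40,"delta_pos":[0,0,0],"angular":[0,0,0]},{"fingers":40,"delta_pos":[0,0,0],"angular":[0,0,0]}]'

```text
clock: 33.65
tool_pos: [0.5323, -0.2064, 0.1591]
orientation: [179.9, -0.0, -123.7]
force: [0.1, -0.2, -2.0]
opening: 0.0492
gripper_force: 30.0
```

```bash
python3 - <<'E'
from h import *
caps();print(ctrl.get_obs()['tool_pos']);go(*W[4],.041,-123.7)
E
```

```text
blob [ 168   75   73   72 4042] [ 0.5373 -0.2956  0.078 ]
blob [ 223  218  142   71 6700] [ 0.5536 -0.1741  0.078 ]
blob [ 252  323   59   32 1767] [ 0.5942 -0.1133  0.078 ]
[ 0.53251106 -0.20619159  0.15928047]
delta [  0.3  -0.  118.3] angz 0.0
```

Call:
apply_moves --deltas '[{"fingers":40,"delta_pos":[0,0,30],"angular":[0,0,0]},{"fingers":40,"delta_pos":[0,0,70],"angular":[0,0,0]},{"fingers":40,"delta_pos":[0,0,100],"angular":[0,0,0]},{"fingers":40,"delta_pos":[0,0,112],"angular":[0,0,0]},{"fingers":40,"delta_pos":[0,0,116],"angular":[0,0,0]},{"fingers":40,"delta_pos":[0,0,118],"angular":[0,0,0]},{"fingers":40,"delta_pos":[0,0,119],"angular":[0,0,0]},{"fingers":40,"delta_pos":[0,0,119],"angular":[0,0,0]}]'

```text
clock: 34.5
tool_pos: [0.5334, -0.207, 0.042]
orientation: [-179.9, 0.1, -123.7]
force: [-0.2, 0.4, -0.7]
opening: 0.0488
gripper_force: 30.0
```

Call:
apply_moves --deltas '[{"fingers":40,"delta_pos":[0,0,1],"angular":[0,0,0]},{"fingers":40,"delta_pos":[0,0,1.5],"angular":[0,0,0]},{"fingers":40,"delta_pos":[0,0,2],"angular":[0,0,0]},{"fingers":64,"delta_pos":[0,0,2],"angular":[0,0,0]},{"fingers":64,"delta_pos":[0,0,2],"angular":[0,0,0]},{"fingers":64,"delta_pos":[0,0,1],"angular":[0,0,0]},{"fingers":64,"delta_pos":[0,0,-30],"angular":[0,0,0]},{"fingers":64,"delta_pos":[0,0,-70],"angular":[0,0,0]},{"fingers":64,"delta_pos":[0,0,-118],"angular":[0,0,0]},{"fingers":64,"delta_pos":[0,0,-118],"angular":[0,0,0]}]'

```text
clock: 35.5
tool_pos: [0.5365, -0.208, 0.1658]
orientation: [-179.4, 0.2, -123.6]
force: [-0.2, -0.3, 0.5]
opening: 0.0641
gripper_force: 0.0
```

```bash
python3 - <<'E'
from h import *
print(ctrl.get_obs()['tool_pos']);go(*loc(C,(-.088,.129)),.165,-175.04)
E
```

```text
[ 0.53647594 -0.20804789  0.16583275]
delta [-398.   316.     0.8] angz 51.4
```

Call:
apply_moves --deltas '[{"fingers":50,"delta_pos":[-20,16,0],"angular":[0,0,4]},{"fingers":50,"delta_pos":[-55,43,0],"angular":[0,0,10]},{"fingers":50,"delta_pos":[-94,74,0],"angular":[0,0,16]},{"fingers":50,"delta_pos":[-133,105,0],"angular":[0,0,22]},{"fingers":50,"delta_pos":[-172,136,0],"angular":[0,0,28]},{"fingers":50,"delta_pos":[-210,167,0],"angular":[0,0,34]},{"fingers":50,"delta_pos":[-249,198,0],"angular":[0,0,40]},{"fingers":50,"delta_pos":[-287,228,0],"angular":[0,0,46]},{"fingers":50,"delta_pos":[-326,259,0],"angular":[0,0,51.4]},{"fingers":50,"delta_pos":[-365,290,0],"angular":[0,0,51.4]}]'

```text
clock: 36.5
tool_pos: [0.4931, 0.2596, 0.1589]
orientation: [180.0, 0.0, -175.3]
force: [1.1, 0.2, -0.3]
opening: 0.0499
gripper_force: 0.0
```

```bash
python3 - <<'E'
from h import *
print(ctrl.get_obs()['tool_pos']);go(*loc(C,(-.088,.129)),.165,-175.04)
a=snap('top','t8.png'); cv2.imwrite('pics/m8.png',np.hstack([ctrl.snapshot('side')[:,130:530,::-1],a[:,160:560,::-1]]))
E
```

```text
[0.49312099 0.25962295 0.15890816]
delta [-3.8 38.6 -6.1] angz -0.2
```

View pics/m8.png

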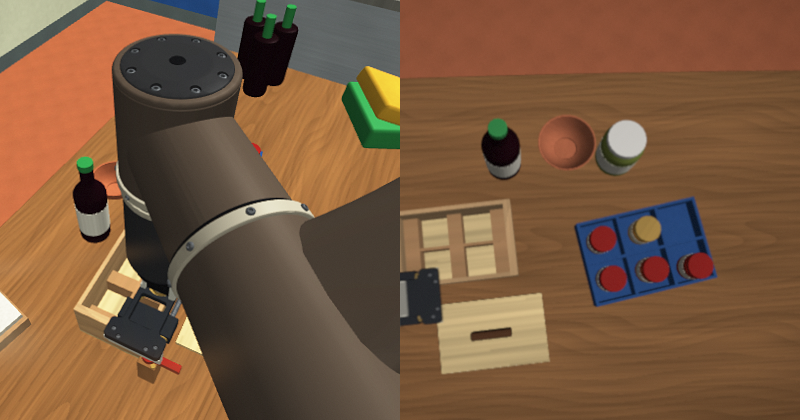

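```bash
python3 - <<'E'
from h import *
im=cv2.imread('pics/t8.png'); hsv=cv2.cvtColor(im,cv2.COLOR_BGR2HSV)
m=(((hsv[...,0]<6)|(hsv[...,0]>174))&(hsv[...,1]>170)&(hsv[...,2]>60)).astype(np.uint8)
n,_,st,ce=cv2.connectedComponentsWithStats(m)
for s,c in zip(st[1:],ce[1:]):
    if s[4]>150:
        p=px2w('top',[c],.076)[0]; d=[(round(float(np.hypot(*(p[:2]-w))*1e3),1),i) for i,w in W.items()]; print(s,p.round(4),min(d))
print('lid handle',px2w('top',[(492-400+160,333)],.04))
E
```

```text
[350 227  26  25 498] [ 0.5944 -0.1079  0.076 ] (3.6, 0)
[445 253  28  25 532] [ 0.5377 -0.2912  0.076 ] (11.8, 5)
[402 257  27  25 537] [ 0.5337 -0.2056  0.076 ] (1.6, 4)
[360 266  26  25 516] [ 0.5187 -0.1233  0.076 ] (4.3, 3)
lid handle [[0.42068233 0.10961911 0.04      ]]
```

Call:
apply_moves --deltas '[{"fingers":45,"delta_pos":[-3,20,0],"angular":[0,0,0]},{"fingers":45,"delta_pos":[-3,38,0],"angular":[0,0,0]},{"fingers":45,"delta_pos":[-3,38,0],"angular":[0,0,0]},{"fingers":45,"delta_pos":[-3,38,0],"angular":[0,0,0]}]'

```text
clock: 37.0
tool_pos: [0.4933, 0.2958, 0.1585]
orientation: [-180.0, -0.0, -175.1]
force: [0.0, 0.3, 0.9]
opening: 0.0451
gripper_force: 0.0
```

```bash
python3 - <<'E'
from h import *
go(*loc(C,(-.088,.129)),.080,-175.04)
caps(z=.126)
E
```

```text
delta [-0.6  2.6 78.5] angz -0.0
blob [ 264  132   36  132 3014] [0.4745 0.2944 0.126 ]
```

Call:
apply_moves --deltas '[{"fingers":45,"delta_pos":[0,2.5,35],"angular":[0,0,0]},{"fingers":45,"delta_pos":[0,2.5,65],"angular":[0,0,0]},{"fingers":45,"delta_pos":[0,2.5,78],"angular":[0,0,0]},{"fingers":45,"delta_pos":[0,2.5,78],"angular":[0,0,0]},{"fingers":5,"delta_pos":[0,2.5,78],"angular":[0,0,0]},{"fingers":5,"delta_pos":[0,2.5,78],"angular":[0,0,0]},{"fingers":5,"delta_pos":[0,2.5,78],"angular":[0,0,0]},{"fingers":5,"delta_pos":[0,2.5,78],"angular":[0,0,0]},{"fingers":5,"delta_pos":[0,2.5,78],"angular":[0,0,0]},{"fingers":5,"delta_pos":[0,2.5,78],"angular":[0,0,0]}]'

```text
clock: 38.05
tool_pos: [0.4936, 0.2969, 0.0816]
orientation: [-179.9, 0.0, -175.1]
force: [1.4, -6.4, 4.5]
opening: 0.0139
gripper_force: 30.0
```

Call:
apply_moves --deltas '[{"fingers":5,"delta_pos":[0,0,0],"angular":[0,0,-8]},{"fingers":5,"delta_pos":[0,0,0],"angular":[0,0,-16]},{"fingers":5,"delta_pos":[0,0,0],"angular":[0,0,-24]},{"fingers":5,"delta_pos":[0,0,0],"angular":[0,0,-32]},{"fingers":5,"delta_pos":[0,0,0],"angular":[0,0,-40]},{"fingers":5,"delta_pos":[0,0,0],"angular":[0,0,-48]},{"fingers":5,"delta_pos":[0,0,0],"angular":[0,0,-56]},{"fingers":5,"delta_pos":[0,0,0],"angular":[0,0,-64]},{"fingers":5,"delta_pos":[0,0,0],"angular":[0,0,-72]},{"fingers":5,"delta_pos":[0,0,0],"angular":[0,0,-80]}]'

```text
clock: 39.05
tool_pos: [0.4931, 0.2974, 0.0816]
orientation: [-180.0, -0.1, -94.7]
force: [-2.1, -4.1, 6.7]
opening: 0.0139
gripper_force: 30.0
```

Call:
apply_moves --deltas '[{"fingers":5,"delta_pos":[0,0,0],"angular":[0,0,-8]},{"fingers":5,"delta_pos":[0,0,0],"angular":[0,0,-10]},{"fingers":5,"delta_pos":[0,0,0],"angular":[0,0,-10]},{"fingers":5,"delta_pos":[0,0,0],"angular":[0,0,-10]},{"fingers":45,"delta_pos":[0,0,0],"angular":[0,0,-10]},{"fingers":45,"delta_pos":[0,0,0],"angular":[0,0,-10]},{"fingers":45,"delta_pos":[0,0,0],"angular":[0,0,-10]},{"fingers":45,"delta_pos":[0,0,-40],"angular":[0,0,-10]},{"fingers":45,"delta_pos":[0,0,-85],"angular":[0,0,-10]},{"fingers":45,"delta_pos":[0,0,-125],"angular":[0,0,-10]}]'

```text
clock: 40.05
tool_pos: [0.4933, 0.2982, 0.2076]
orientation: [-180.0, -0.0, -85.1]
force: [0.7, 1.1, -0.5]
opening: 0.0445
gripper_force: 0.0
```

Call:
apply_moves --deltas '[{"fingers":45,"delta_pos":[-50,0,0],"angular":[0,0,0]},{"fingers":45,"delta_pos":[-100,0,0],"angular":[0,0,0]},{"fingers":45,"delta_pos":[-150,0,0],"angular":[0,0,0]},{"fingers":45,"delta_pos":[-190,0,0],"angular":[0,0,0]},{"fingers":45,"delta_pos":[-190,0,0],"angular":[0,0,0]}]'

```text
clock: 40.55
tool_pos: [0.4758, 0.4919, 0.204]
orientation: [180.0, -0.0, -84.9]
force: [-0.7, -0.2, -0.2]
opening: 0.0453
gripper_force: 0.0
```

```bash
python3 - <<'E'
from h import *
cv2.imwrite('pics/m9.png',np.hstack([ctrl.snapshot('side')[:,130:530,::-1],ctrl.snapshot('top')[:,100:500,::-1]])); print(ctrl.get_obs()['force'])
E
```

```text
[0.5678158  0.1017199  0.44537513]
```

View pics/m9.png

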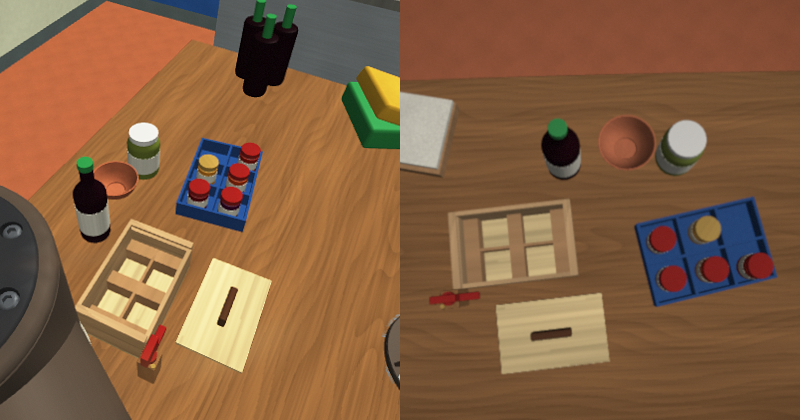

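```bash
python3 - <<'E'
from h import *
from scipy.optimize import least_squares
o={}
for n in('top','side'):
    im=ctrl.snapshot(n); hsv=cv2.cvtColor(im,cv2.COLOR_RGB2HSV)
    m=(((hsv[...,0]<6)|(hsv[...,0]>174))&(hsv[...,1]>170)&(hsv[...,2]>60)).astype(np.uint8)
    k,_,st,ce=cv2.connectedComponentsWithStats(m); o[n]=[c for s,c in zip(st[1:],ce[1:]) if s[4]>150]
for i in (0,3,4,5):
    w=np.r_[W[i],.072]; px={n:min(o[n],key=lambda c:np.hypot(*(c-w2px(n,w)[0]))) for n in o}
    r=least_squares(lambda p:np.r_[w2px('top',p)[0]-px['top'],w2px('side',p)[0]-px['side']],w)
    print(i,r.x.round(4),((r.x-w)*1e3).round(1),r.fun.round(1))
E
```

```text
0 [ 0.5947 -0.109   0.07  ] [-1.2  2.2 -2. ] [ 0.   0.1 -0.1 -0. ]
3 [ 0.5186 -0.1236  0.0743] [2.1 3.5 2.3] [ 0.   0.1 -0.1 -0. ]
4 [ 0.5338 -0.2068  0.0718] [ 1.5 -0.3 -0.2] [-0. -0.  0.  0.]
5 [ 0.5383 -0.2966  0.0633] [-10.  -10.7  -8.7] [-0.  -0.1  0.2  0. ]
```

```bash
python3 - <<'E'
from h import *
a=ctrl.snapshot('side')[125:245,300:400,::-1]; b=ctrl.snapshot('top')[190:310,400:480,::-1]
cv2.imwrite('pics/m10.png',cv2.resize(np.hstack([a,b]),None,fx=4.4,fy=4.4,interpolation=cv2.INTER_CUBIC))
E
```

```text
(no output)
```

View pics/m10.png

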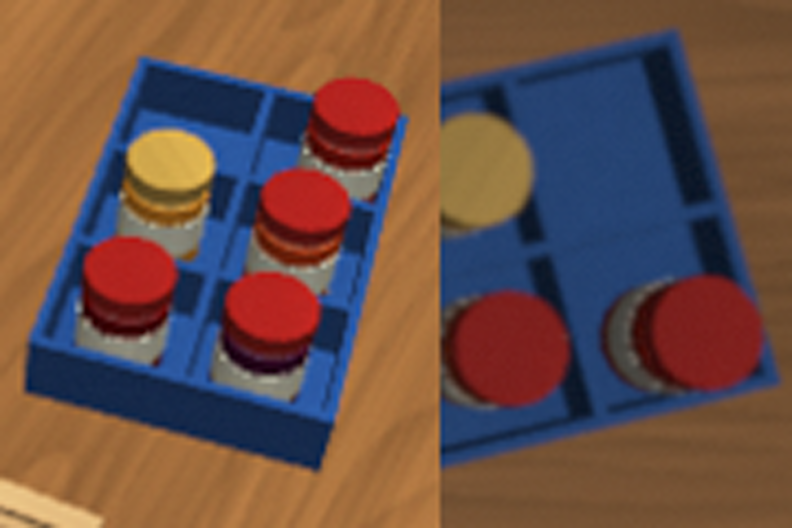

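```bash
python3 - <<'E'
from h import *
t=np.linspace(0,2*np.pi,60)
for c in [(.5383,-.2966),(.5377,-.2930)]:
  for z in(.006,.078):
    P=np.c_[c[0]+.025*np.cos(t),c[1]+.025*np.sin(t),np.full(60,z)]
    q=(w2px('top',P)-[400,190])*4.4+[440,0]; s=(w2px('side',P)-[300,125])*4.4
    print(c,z,'top',q.min(0).round(),q.max(0).round(),'side',s.min(0).round(),s.max(0).round())
E
```

```text
(0.5383, -0.2966) 0.006 top [603. 283.] [708. 390.] side [292. 160.] [373. 218.]
(0.5383, -0.2966) 0.078 top [658. 272.] [771. 387.] side [313.  72.] [399. 131.]
(0.5377, -0.293) 0.006 top [595. 284.] [701. 391.] side [290. 163.] [372. 222.]
(0.5377, -0.293) 0.078 top [650. 273.] [763. 389.] side [312.  76.] [398. 135.]
```

```bash
python3 -c "
from plant import ctrl
print(ctrl.close_job())"
```

```text
the job is handed in; nothing more can be done
None
```

I handed the job in. In the last pictures all four jars stand upright in free wells (one about 13 mm off its well's centre, limit 22 mm), the lid lies flat on the table clear of crate and tray, and the catch is shut; no verdict came back.

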